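Put away the paint pots and canvas clips

TASK

Clear this corner of the painting table: set every round-bottomed paint pot that is there upright in a cork ring of its own size, lid up, so that it sits fully down, centred and level, and hang every canvas clip that is there astride the wooden rail, roof resting on the bar and grip block upwards. Any order will do; leave the jar, brush, palette knife, tape and sanding block where they are.

Things in the scene. Friction and masses are not known exactly. Their poses are not given: they have to be found in the camera images.
- wide_pot1: Wide paint pot: a ball-shaped closed jar, radius 32 mm, white porcelain round-bottomed bowl below, tight black dome lid above (does not come off), straight band 64 mm across and 12 mm high round its middle; 64 mm tall. Origin: lowest point of the bowl, z up through the lid. 0.15 to 0.27 kg, weighted low: on the table it rocks back upright by itself. May be absent.
- wide_pot1_c (a point): Centre of that pot's ball, on its axis 32 mm above the bottom, at mid-height of the band (the place to grip). Seated in a wide ring it is 20.5 mm above the ring's top face. In a ring, friction keeps whatever lean the pot is let go with.
- wide_pot2: Wide paint pot: a ball-shaped closed jar, radius 32 mm, white porcelain round-bottomed bowl below, tight black dome lid above (does not come off), straight band 64 mm across and 12 mm high round its middle; 64 mm tall. Origin: lowest point of the bowl, z up through the lid. 0.15 to 0.27 kg, weighted low: on the table it rocks back upright by itself. May be absent.
- wide_pot2_c (a point): Centre of that pot's ball, on its axis 32 mm above the bottom, at mid-height of the band (the place to grip). Seated in a wide ring it is 20.5 mm above the ring's top face. In a ring, friction keeps whatever lean the pot is let go with.
- small_pot1: Small paint pot: as the wide one, but radius 24 mm, band 48 mm across and 9 mm high, 48 mm tall. Origin: lowest point of the bowl, z up through the lid. 0.08 to 0.15 kg, rights itself on the table. May be absent.
- small_pot1_c (a point): Centre of that pot's ball, on its axis 24 mm above the bottom, at mid-height of the band. Seated in a small ring it is 17.5 mm above the ring's top face.
- small_pot2: Small paint pot: as the wide one, but radius 24 mm, band 48 mm across and 9 mm high, 48 mm tall. Origin: lowest point of the bowl, z up through the lid. 0.08 to 0.15 kg, rights itself on the table. May be absent.
- small_pot2_c (a point): Centre of that pot's ball, on its axis 24 mm above the bottom, at mid-height of the band. Seated in a small ring it is 17.5 mm above the ring's top face.
- wide_ring1_top (a point): Centre of the hole at the top face of a wide cork ring fixed to the table (outer diameter 74, hole 48, height 20 mm; takes a wide pot). z up.
- wide_ring2_top (a point): Centre of the hole at the top face of a wide cork ring fixed to the table (outer diameter 74, hole 48, height 20 mm; takes a wide pot). z up.
- small_ring1_top (a point): Centre of the hole at the top face of a small cork ring fixed to the table (outer diameter 58, hole 32, height 16 mm; takes a small pot). z up.
- small_ring2_top (a point): Centre of the hole at the top face of a small cork ring fixed to the table (outer diameter 58, hole 32, height 16 mm; takes a small pot). z up.
- clip1: Canvas clip, steel stirrup (upside-down U, 40 mm wide in y) on two out-turned feet (x = +-45 mm); origin on the table under its middle. 44 mm clear between its legs along x, gabled roof, inner ridge 78 mm up along y. Wooden grip block on top: 22 mm (x) x 56 mm (y), 81 to 115 mm up. Hung, the bar lies under the ridge and the origin is 64 mm above the table. 0.12 to 0.22 kg. May be absent.
- clip2: Canvas clip, steel stirrup (upside-down U, 40 mm wide in y) on two out-turned feet (x = +-45 mm); origin on the table under its middle. 44 mm clear between its legs along x, gabled roof, inner ridge 78 mm up along y. Wooden grip block on top: 22 mm (x) x 56 mm (y), 81 to 115 mm up. Hung, the bar lies under the ridge and the origin is 64 mm above the table. 0.12 to 0.22 kg. May be absent.
- clip3: Canvas clip, steel stirrup (upside-down U, 40 mm wide in y) on two out-turned feet (x = +-45 mm); origin on the table under its middle. 44 mm clear between its legs along x, gabled roof, inner ridge 78 mm up along y. Wooden grip block on top: 22 mm (x) x 56 mm (y), 81 to 115 mm up. Hung, the bar lies under the ridge and the origin is 64 mm above the table. 0.12 to 0.22 kg. May be absent.
- rail: Wooden rail fixed to the table: a round horizontal bar 20 mm in diameter, axis 130 mm above the table, along the rail's y. Posts 12 mm thick along y at y = -150 and +150 mm (142 mm tall, on feet 100 x 30 mm). Origin on the table under the middle of the bar, z up.
- paint_jar: White lidded jar, 68 mm diameter, 85 mm tall. Bystander. Origin at the centre of its underside or length; leave it where it is.
- brush: Brush 160 mm long lying along its x, 12 mm high. Bystander. Origin at the centre of its underside or length; leave it where it is.
- palette_knife: Palette knife 190 mm long lying along its x, about 25 mm high. Bystander. Origin at the centre of its underside or length; leave it where it is.
- tape_roll: Roll of paper tape lying flat, 68 mm diameter, 22 mm high. Bystander. Origin at the centre of its underside or length; leave it where it is.
- sanding_block: Wooden sanding block 70 x 100 x 30 mm. Bystander. Origin at the centre of its underside or length; leave it where it is.
Mind the look-alikes: they are no part of the job. What is shaped like the part that bears wide_ring1_top but green is not meant. Leave any orange look-alike of the small_pot2 alone.

How it is judged:
By the outcome, as a careful person would: the job done as asked, in the order asked, and still so for the second after the job is handed in, with the robot touching nothing.
Of wide_pot1, wide_pot2, small_pot1, small_pot2 only 3 to 4 are there at a start; the rules pass over those that are not, and their reading is None.
Of clip1, clip2, clip3 only 2 to 3 are there at a start; the rules pass over those that are not, and their reading is None.
At some moment in a run one of wide_pot1, wide_pot2, small_pot1, small_pot2 may be knocked a few centimetres aside while the robot is not near it.
Once in a run the grip may slacken for a moment while it holds something.
It also fails if it takes over 210 s, if anything falls off the work surface, if the arm or the gripper's body presses on something with over 40 N, if the wrist force passes 120 N, or if a joint passes its speed limit or range.

ROBOT

A 6-joint arm with a two-finger parallel gripper is mounted at the origin on the work surface. World frame = base frame: x ahead of the robot, y to its left, z up, the work surface at z = 0. Lengths are in m, angles in rad, forces in N, time in s.
With the tool pointing down it reaches from about 0.35 to 0.85 m from the base axis. Payload 8.1 kg.
Tool frame: the origin (TCP) lies at the very end of the fingers, on their centre line; the grasp point (between the pads) lies r.tcp_to_grasp behind it (r.tcp_to_grasp is the distance from the TCP to the grasp point, in m); z points along the fingers, y is the line along which they close (so a half turn about z gives the same grasp; the last joint's range is limited). The gripper opens to 85 mm and grips with 20 to 120 N. Pads are 22 mm wide; open, the fingers measure 114 mm over their backs; the gripper's body (76 mm by 85 mm) begins 54 mm behind the grasp point. The pads swing forward as they close: fully open they stand 13 mm farther back than shut.
Start: joints at [1.219, 0.13, 1.488, -0, 1.523, -0.085], TCP at [0.158, 0.579, 0.231] pointing down, gripper open.
Joint ranges: [-2.96, 2.96], [-0.89, 2.26], [0.02, 2.5], [-1.34, 4.48], [0, 2.73], [-2.66, 2.66]. Speed limits (rad/s): [2.39, 2.39, 2.79, 3.14, 3.14, 3.14].

INTERFACE

Orientations are given as a unit quaternion [w, x, y, z].
In Python, from workcell import r gives the robot as it stands.
- The arm moves only by the tool apply_moves, never from a script. Its argument "rows" is a list that holds one entry, the list of rows, each a list of 5 numbers: the opening, from -1 (shut) to 1 (fully open), then the shift along the tool's x, y, z in m, then the turn about the tool's z in rad. In form: [[[claw, dx, dy, dz, spin], ...]]. A call has 1 to 12 rows; each row shifts and turns the commanded pose from where the row before left it, along the tool's axes as they then stand; what a row does not reach is not made up. A row lasts 1/12 s, in which the tool goes at most 41.7 mm and 7.16 degrees, less where a joint would pass 70% of its speed; a pose out of reach is approached as far as the arm can. A call is refused whole if a number of a shift passes 0.0417 or a number of a turn 0.125, either way. A call with a gripper value outside its range is refused whole. The fingers move at their own pace and stop on an object; "force" is the grip in N (left out, the last holds). Time passes only in rows, so rows that do not move let the fingers close. It gives the time, the measured TCP pose, the force, the opening and the grip force at its end, in the units of the state.
- r.observe(): the state, without advancing time (a new reading comes with each control period).
- r.grab_frame(name): name is "scene" or "top" or "wrist"; returns (picture, depth): 400x640x3 uint8, blue, green, red; 400x640 float32, m along the optical axis (not along the pixel's ray), 0 where there is no reading.
- r.camera_model(name): a dict with "K" (3x3 intrinsics, pixels), "extrinsics" (4x4, takes a point from camera to world coordinates). Camera axes: x right, y up, looking along -z (the intrinsics and any distortion apply to the point x, -y, -z); pixel columns grow to the right and rows downward; lengths in m; the calibration is good to about 2 mm. A picture is of the moment at which its call begins: read the wrist's pose just before it. camera_model takes no time and is no camera call; for the wrist camera it gives the pose at the moment of the call.
- r.sign_off(): hands the job in; it is judged then, once.
The state is a dict: "clock": time; "joint_positions": joint angles; "qvel": joint speeds; "tau": joint torques, N m; "ee_pos": TCP position; "orientation": TCP orientation; "force": force on the tool from outside, world axes, zero at the start; "moment": the same for the moment, N m; "width": opening from 0.0 (shut) to 1.0 (fully open); "grasp_force": force on a finger pad.
Only numpy, scipy, OpenCV 4.12 (cv2) and the standard library are available. Lean on these libraries where they do the work, as an engineer would, in place of code of your own. Each camera call takes 0.05 s, during which the arm holds its last target. There are 200 camera calls.

## Working session

There is one attempt and no reset: what is moved stays moved. The work goes in short steps, Python scripts to look and compute and a tool call to move; the robot and the scene stay as the last step left them, time stands still between calls to the robot, and variables do not carry over. Pictures are saved under pics/ and viewed, at most 14 in all, crops included, and the job is handed in when it is done.

Besides the shell and the picture viewer there is one more tool, called after "Emit:" as a command line: name --argument value ..., lists and objects as JSON in quotes. apply_moves: Moves the arm, as the interface text tells. Its arguments: {"type":"object","properties":{"rows":{"type":"array"},"force":{"type":"number"}},"required":["rows"]}

```bash
ls; mkdir -p pics
cat > h.py <<'E'
from workcell import r
import numpy as np, cv2
from scipy.spatial.transform import Rotation as R
def grab(name,fn=None):
    M=r.camera_model(name); im,d=r.grab_frame(name)
    if fn: cv2.imwrite('pics/'+fn,im)
    return im,d,M
def cloud(d,M):
    K=np.array(M['K']);E=np.array(M['extrinsics'])
    v,u=np.mgrid[0:d.shape[0],0:d.shape[1]]
    x=(u-K[0,2])/K[0,0]*d; y=(v-K[1,2])/K[1,1]*d
    P=np.stack([x,-y,-d,np.ones_like(d)],-1)@E.T
    return P[...,:3]
E
python3 - <<'E'
from h import *
for n in('scene','top'):
    im,d,M=grab(n,n+'0.png'); np.savez(n+'0.npz',im=im,d=d,P=cloud(d,M))
    print(n,M)
s=r.observe();print(s['ee_pos'],s['orientation'],s['clock'],r.tcp_to_grasp)
E
```

```text
pics
scene {'K': array([[389.87826878,   0.        , 323.89597364],
       [  0.        , 389.87826878, 199.6471631 ],
       [  0.        ,   0.        ,   1.        ]]), 'extrinsics': array([[-0.77127353, -0.37111557,  0.51711737,  1.08922938],
       [ 0.6363251 , -0.43031449,  0.6402498 ,  0.63193553],
       [-0.01508357,  0.82286249,  0.56804033,  0.6748741 ],
       [ 0.        ,  0.        ,  0.        ,  1.        ]])}
top {'K': array([[387.3088463 ,   0.        , 318.95297308],
       [  0.        , 387.3088463 , 196.67657885],
       [  0.        ,   0.        ,   1.        ]]), 'extrinsics': array([[-0.09360844,  0.97583226, -0.19745597,  0.37492083],
       [-0.9955961 , -0.0907346 ,  0.02357204, -0.04534909],
       [ 0.00508627,  0.19879294,  0.98002831,  1.0287824 ],
       [ 0.        ,  0.        ,  0.        ,  1.        ]])}
[0.15798013 0.57829939 0.2303555 ] [-1.91113449e-04  1.33002435e-01  9.91115348e-01 -8.26578819e-04] 0.1 0.0187
```

View pics/top0.png

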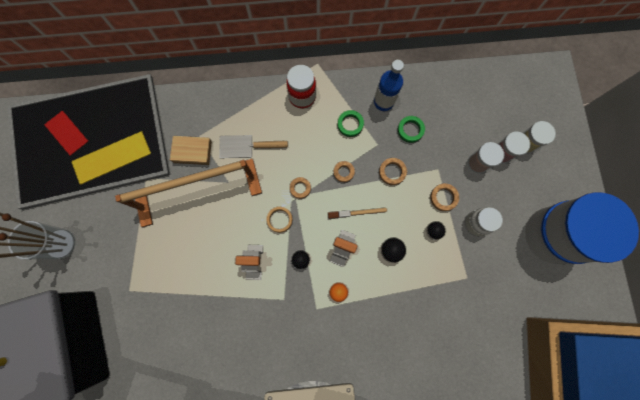

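View pics/scene0.png

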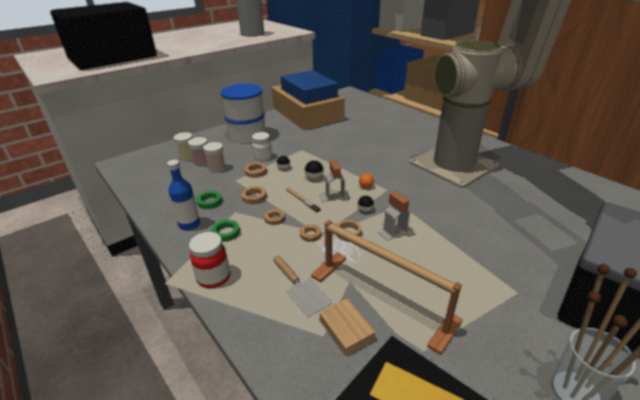

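The two views show these candidates (top px):
- **Pots:** wide (394,250), small (437,230) and (300,260). The orange ball at (339,292) is the decoy.
- **Clips:** (248,260) and (345,246).
- **Rings:** brown at (280,219), (300,188), (344,171), (393,171) and (445,197). The green ones at (350,123) and (411,128) are decoys.
- **Other:** the rail runs from (122,197) to (255,166). The white-lidded jars are bystanders.

Next I'll measure these and check ring sizes.

Run:
```python
from h import *
z=np.load('top0.npz');im,P=z['im'],z['P']
crop=cv2.resize(im[140:310,225:465],None,fx=3.2,fy=3.2,interpolation=cv2.INTER_CUBIC);cv2.imwrite('pics/crop1.png',crop)
print('table',np.median(P[300:310,440:480,2]))
hsv=cv2.cvtColor(im,cv2.COLOR_BGR2HSV)
def fit(xy):
    A=np.c_[2*xy,np.ones(len(xy))];s=np.linalg.lstsq(A,(xy**2).sum(1),rcond=None)[0]
    return s[:2],np.sqrt(s[2]+s[:2]@s[:2])
for u,v in[(280,219),(300,188),(344,171),(393,171),(445,197)]:
    p=P[v-18:v+19,u-18:u+19];h=hsv[v-18:v+19,u-18:u+19]
    m=(h[...,1]>90)&(p[...,2]>.009)&(p[...,2]<.03)
    n,l,st,c=cv2.connectedComponentsWithStats(m.astype(np.uint8));k=1+np.argmax(st[1:,4])
    q=p[l==k]; 
    cn=fit(q[:,:2])  
    rr=np.hypot(*(q[:,:2]-cn[0]).T); mid=(q[:,:2].max(0)+q[:,:2].min(0))/2
    print('ring',u,v,len(q),cn[0].round(4),'mid',mid.round(4),'r',np.percentile(rr,[3,50,97]).round(4),'z',np.percentile(q[:,2],[50,90]).round(4), 'area d',np.ptp(q[:,:2],axis=0).round(3))
for u,v in[(394,250),(437,230),(300,260),(339,292)]:
    p=P[v-16:v+17,u-16:u+17].reshape(-1,3);q=p[p[:,2]>.022]
    A=np.c_[2*q,np.ones(len(q))];s=np.linalg.lstsq(A,(q**2).sum(1),rcond=None)[0]
    print('pot',u,v,s[:3].round(4),'R',np.sqrt(s[3]+s[:3]@s[:3]).round(4),'maxz',q[:,2].max().round(4),'mid',((q.max(0)+q.min(0))/2).round(4))
for u,v in[(248,260),(345,246)]:
    p=P[v-25:v+26,u-25:u+26].reshape(-1,3);q=p[p[:,2]>.10]
    b=cv2.minAreaRect((q[:,:2]*1000).astype(np.float32));print('clip',len(q),b,q[:,2].max())
p=P[150:230,110:270].reshape(-1,3);q=p[(p[:,2]>.13)&(p[:,2]<.16)]
b=cv2.minAreaRect((q[:,:2]*1000).astype(np.float32));print('rail',len(q),b,q[:,2].max())
```

```text
table 0.0008366626860255577
ring 280 219 204 [0.528  0.0407] mid [0.5282 0.0404] r [0.0264 0.0296 0.0329] z [0.0216 0.0241] area d [0.064 0.064]
ring 300 188 223 [ 0.6091 -0.0203] mid [ 0.6098 -0.0211] r [0.0171 0.023  0.0277] z [0.0163 0.0188] area d [0.055 0.054]
ring 344 171 230 [ 0.6435 -0.1424] mid [ 0.6437 -0.1427] r [0.0168 0.023  0.0281] z [0.0161 0.0187] area d [0.054 0.054]
ring 393 171 351 [ 0.6309 -0.2734] mid [ 0.6315 -0.2743] r [0.0246 0.0308 0.0365] z [0.02   0.0226] area d [0.071 0.073]
ring 445 197 370 [ 0.5472 -0.4019] mid [ 0.5478 -0.4031] r [0.0243 0.0308 0.0367] z [0.0199 0.0229] area d [0.073 0.075]
pot 394 250 [ 0.3965 -0.1485  0.5373] R 0.494 maxz 1.0288 mid [ 0.4138 -0.16    0.5277]
pot 437 230 [ 0.4285 -0.2033  0.5338] R 0.5191 maxz 1.0288 mid [ 0.4299 -0.214   0.5254]
pot 300 260 [ 0.3999 -0.0166  0.5334] R 0.494 maxz 1.0288 mid [ 0.4087 -0.0141  0.5259]
pot 339 292 [ 0.3517 -0.0714  0.5292] R 0.4901 maxz 1.0288 mid [ 0.3409 -0.0814  0.5263]
clip 234 ((409.209228515625, 47.34697723388672), (196.07862854003906, 25.023624420166016), 76.97329711914062) 1.0287823962530138
clip 231 ((405.6462707519531, -96.2365951538086), (55.63265609741211, 105.06844329833984), 59.02400207519531) 1.0287823962530138
rail 1102 ((624.3994750976562, 254.46214294433594), (20.614198684692383, 310.8128662109375), 11.036948204040527) 0.14552391883059224
```

View pics/crop1.png

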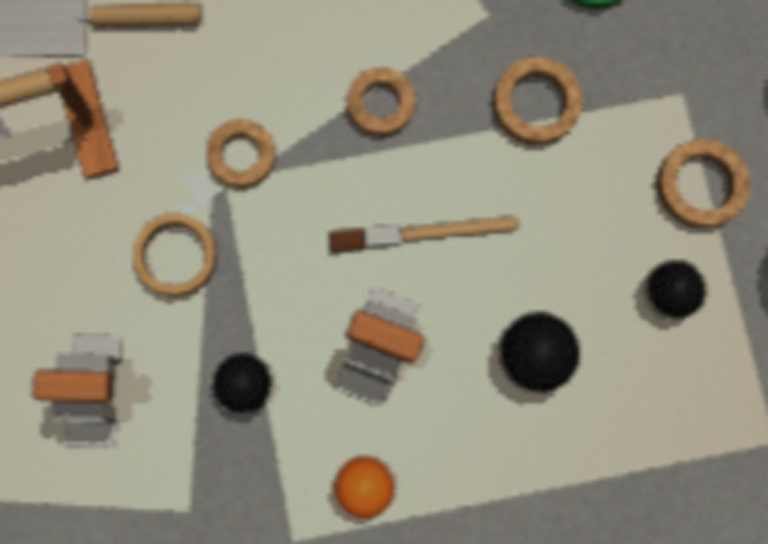

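The close crop settles it. The ring at (280,219) is the thin tape roll (64–68 mm, 22 mm high). The true rings are small at (300,188) and (344,171), and wide at (393,171) and (445,197). There are three pots with black lids and two clips. Now I'll measure again with invalid depth removed and both cameras fused.

```bash
cat >> h.py <<'E'
from scipy.optimize import least_squares
def sph(P,c0,Rr):
    q=P.reshape(-1,3); c0=np.array(c0); 
    for _ in range(4):
        d=np.linalg.norm(q-c0,axis=1); s=q[(abs(d-Rr)<.007)&(q[:,2]>.012)]
        if len(s)<20: return None,len(s)
        c0=least_squares(lambda c:np.linalg.norm(s-c,axis=1)-Rr,c0,loss='soft_l1',f_scale=.002).x
    return c0.round(4),len(s)
def ring(P,c0,ri,ro,h):
    q=P.reshape(-1,3); c=np.array(c0)
    for _ in range(6):
        d=np.hypot(*(q[:,:2]-c).T); s=q[(d>ri-.006)&(d<ro+.006)&(abs(q[:,2]-h)<.004)]
        if len(s)<20: return None,len(s)
        def res(c):
            d=np.hypot(*(s[:,:2]-c).T); return np.maximum(0,np.maximum(ri-d,d-ro))+.05*(d-(ri+ro)/2)
        c=least_squares(res,c).x
    return c.round(4),len(s),np.median(s[:,2]).round(4)
def clipm(P,c0,z0=.108,z1=.122):
    q=P.reshape(-1,3); d=np.hypot(*(q[:,:2]-np.array(c0)).T); q=q[(d<.06)&(q[:,2]>z0)&(q[:,2]<z1)]
    if len(q)<20:return None,len(q)
    b=cv2.minAreaRect((q[:,:2]*1000).astype(np.float32)); bp=cv2.boxPoints(b)
    e=[bp[1]-bp[0],bp[2]-bp[1]]; L=max(e,key=np.linalg.norm)
    return np.round(b[0],1),np.round(sorted(b[1]),1),'long axis deg',round(np.degrees(np.arctan2(L[1],L[0]))%180,1),len(q),q[:,2].max().round(4)
def st():
    s=r.observe();Rm=R.from_quat(np.roll(s['orientation'],-1)).as_matrix()
    print('t',round(s['clock'],2),'tcp',np.round(s['ee_pos'],4),'ydeg',round(np.degrees(np.arctan2(Rm[1,1],Rm[0,1])),1),'w',round(s['width'],3),'gf',round(s['grasp_force'],1),'F',np.round(s['force'],1))
    return np.array(s['ee_pos']),Rm
def go(x,y,z,ydeg=None):
    "deltas: total spin first, then shift in tool axes after spin"
    p,Rm=st(); sp=0
    if ydeg is not None:
        cur=np.degrees(np.arctan2(Rm[1,1],Rm[0,1])); sp=(cur-ydeg+90)%180-90
        Rm=Rm@R.from_euler('z',sp,degrees=True).as_matrix()
    print('spin',np.radians(sp).round(3),'alt',np.radians(sp-180*np.sign(sp)).round(3),'q6',round(r.observe()['joint_positions'][5],2),'shift',(Rm.T@(np.array([x,y,z])-p)).round(4))
E
cat > meas.py <<'E'
from h import *
import sys
def allm(P):
    print('wide',sph(P,PW,.032));print('s1',sph(P,PS1,.024));print('s2',sph(P,PS2,.024))
    for c,a in(((.609,-.0203),(.016,.029,.016)),((.6435,-.1424),(.016,.029,.016)),((.631,-.2734),(.024,.037,.02)),((.5472,-.4019),(.024,.037,.02))): print('ring',ring(P,c,*a))
    for c in C: print('clip',clipm(P,c))
    q=P.reshape(-1,3)
    q=q[(abs(q[:,0]-.624)<.08)&(abs(q[:,1]-.254)<.17)&(q[:,2]>.134)&(q[:,2]<.15)]
    b=cv2.minAreaRect((q[:,:2]*1000).astype(np.float32));print('rail',b)
    k=np.array([np.median(q[abs(q[:,1]-y)<.01],axis=0) for y in np.arange(.15,.37,.03)]);print(np.polyfit(k[:,1],k[:,0],1),q[:,2].max())
E
python3 - <<'E'
import meas
from meas import *
z=np.load('top0.npz');P=z['P']
def pk(u,v,n=3): 
    a=P[v-n:v+n+1,u-n:u+n+1].reshape(-1,3); a=a[a[:,2]<.2]; return np.median(a,axis=0)
def ctr(u,v,R): a=pk(u,v); return a-np.array([0,0,R])
meas.PW=ctr(394,250,.032);meas.PS1=ctr(437,230,.024);meas.PS2=ctr(300,260,.024)
meas.C=[pk(248,260)[:2],pk(345,246)[:2]]
print(meas.PW,meas.PS1,meas.PS2,pk(248,260),pk(345,246))
for n in('top','scene'): print(n);allm(np.load(n+'0.npz')['P'])
st()
E
```

```text
[ 0.41799118 -0.24073049  0.03120163] [ 0.45866548 -0.35989096  0.02253626] [ 0.41605537 -0.00664424  0.02320863] [0.42462663 0.11117571 0.11580473] [ 0.43565768 -0.11705742  0.11490612]
top
wide (array([ 0.4213, -0.2437,  0.0322]), 515)
s1 (array([ 0.4615, -0.3628,  0.0244]), 284)
s2 (array([ 0.4194, -0.0058,  0.0244]), 284)
ring (array([ 0.6106, -0.0195]), 237, np.float64(0.0163))
ring (array([ 0.6448, -0.1418]), 229, np.float64(0.0162))
ring (array([ 0.6313, -0.2739]), 322, np.float64(0.0202))
ring (array([ 0.5483, -0.4026]), 340, np.float64(0.02))
clip (array([425.1, 115.5]), array([21.2, 55. ]), 'long axis deg', np.float32(81.7), 220, np.float64(0.1196))
clip (array([ 439.9, -117. ]), array([21.9, 55.7]), 'long axis deg', np.float32(63.6), 221, np.float64(0.1203))
rail ((623.9258422851562, 254.36865234375), (19.62738037109375, 310.8125), 11.025901794433594)
[-0.19642686  0.67323918] 0.14552391883059224
scene
wide (array([ 0.421 , -0.2477,  0.0342]), 301)
s1 (array([ 0.4614, -0.3662,  0.0262]), 151)
s2 (array([ 0.4196, -0.0091,  0.0258]), 215)
ring (array([ 0.612 , -0.0222]), 208, np.float64(0.0173))
ring (array([ 0.6457, -0.1443]), 177, np.float64(0.0172))
ring (array([ 0.6338, -0.2761]), 192, np.float64(0.0214))
ring (array([ 0.5493, -0.4055]), 146, np.float64(0.0209))
clip (array([427.4, 113.5]), array([23. , 56.8]), 'long axis deg', np.float32(82.5), 152, np.float64(0.1191))
clip (array([ 441.9, -118.6]), array([22.6, 56.4]), 'long axis deg', np.float32(66.6), 92, np.float64(0.1198))
rail ((626.7352294921875, 252.86402893066406), (19.445894241333008, 311.6518249511719), 11.084098815917969)
[-0.19588287  0.67945771] 0.14569558264225424
t 0.1 tcp [0.158  0.5783 0.2304] ydeg 74.7 w 1.002 gf 0.0 F [ 0.5  0.  -0.2]
```

Emit:
apply_moves --rows '[[[1,0,0,0,0.12],[1,0,0,0,0.12],[1,0,0,0,0.12],[1,0,0,0,0.12],[1,0,0,0,0.12],[1,0,0,0,0.12],[1,0,0,0,0.12],[1,0,0,0,0.12],[1,0,0,0,0.12],[1,0,0,0,0.12],[1,0,0,0,0.12],[1,0,0,0,0.12]]]'

```text
clock: 1.1
ee_pos: [0.158, 0.5785, 0.2307]
orientation: [0.0, 0.755, 0.655, -0.0]
force: [0.1, -0.1, -0.6]
width: 0.998
grasp_force: 0.0
```

```bash
python3 -c "
from h import *
go(.426,.1145,.2,-8)"
```

```text
t 1.1 tcp [0.158  0.5785 0.2307] ydeg -8.1 w 0.998 gf 0.0 F [ 0.1 -0.1 -0.6]
spin -0.002 alt 3.139 q6 1.36 shift [-0.4221  0.3299  0.031 ]
```

Emit:
apply_moves --rows '[[[1,-0.03,0.0235,0,0],[1,-0.03,0.0235,0,0],[1,-0.03,0.0235,0,0],[1,-0.03,0.0235,0,0],[1,-0.03,0.0235,0,0],[1,-0.03,0.0235,0,0],[1,-0.03,0.0235,0,0],[1,-0.03,0.0235,0,0],[1,-0.03,0.0235,0,0],[1,-0.03,0.0235,0,0],[1,-0.03,0.0235,0,0],[1,-0.03,0.0235,0,0]]]'

```text
clock: 2.1
ee_pos: [0.3891, 0.1821, 0.2311]
orientation: [-0.0, 0.753, 0.657, -0.0]
force: [0.6, -0.5, 0.2]
width: 1.004
grasp_force: 0.0
```

Emit:
apply_moves --rows '[[[1,-0.03,0.0235,0,0],[1,-0.03,0.0235,0,0],[1,0,0,0,0],[1,0,0,0,0]]]'

```text
clock: 2.43
ee_pos: [0.4276, 0.1162, 0.2308]
orientation: [-0.0, 0.755, 0.656, -0.0]
force: [-0.0, -0.3, -0.4]
width: 0.997
grasp_force: 0.0
```

Run:
```python
from h import *
go(.426,.1145,.085,-8)
for n in('wrist','top','scene'):
    im,d,M=grab(n,n+'1.png');P=cloud(d,M);np.savez(n+'1.npz',P=P,im=im)
    print(n,clipm(P,(.426,.1145)),clipm(P,(.441,-.118)))
    if n!='wrist':
        q=P[d>0]; q=q[np.hypot(q[:,0]-.426,q[:,1]-.1145)<.07]; q=q[q[:,2]>.15]; print(len(q), np.percentile(q[:,2],[0,1,5,20]) if len(q) else '')
a=np.hstack([cv2.imread('pics/wrist1.png'),cv2.imread('pics/top1.png')]);cv2.imwrite('pics/b1.png',cv2.resize(a,(800,250)))
```

```text
t 2.43 tcp [0.4276 0.1162 0.2308] ydeg -8.1 w 0.997 gf 0.0 F [-0.  -0.3 -0.4]
spin -0.001 alt 3.141 q6 0.29 shift [-0.0018 -0.0012  0.1458]
wrist (array([424.8, 114.9]), array([21.7, 55. ]), 'long axis deg', np.float32(82.4), 2022, np.float64(0.1171)) (None, 0)
top (array([423.7, 111. ]), array([20.6, 45.8]), 'long axis deg', np.float32(83.8), 179, np.float64(0.1188)) (array([ 439.8, -117. ]), array([22. , 55.9]), 'long axis deg', np.float32(63.5), 222, np.float64(0.1197))
12371 [0.24465897 0.34577755 0.58959069 0.62432266]
scene (array([427.1, 114.6]), array([23.1, 55. ]), 'long axis deg', np.float32(81.5), 148, np.float64(0.1192)) (array([ 442.9, -117.4]), array([21.3, 56. ]), 'long axis deg', np.float32(65.9), 90, np.float64(0.1188))
6008 [0.2464269  0.2578152  0.29076063 0.34491619]
```

View pics/b1.png

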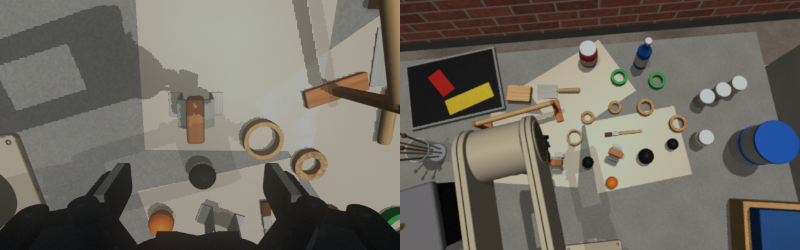

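Wrist image: clip1's block sits under the gripper between the open fingers, and nothing else is in their way. The top view shows no extra pots or clips. Next I'll go down and grip.

Emit:
apply_moves --rows '[[[1,-0.0015,-0.0018,0.03,0],[1,0,0,0.036,0],[1,0,0,0.036,0],[1,0,0,0.025,0],[1,0,0,0.018,0],[1,0,0,0,0],[-0.6,0,0,0,0],[-0.6,0,0,0,0],[-0.6,0,0,0,0],[-0.6,0,0,0,0],[-0.6,0,0,0,0],[-0.6,0,0,0,0]]]' --force 60

```text
clock: 3.58
ee_pos: [0.426, 0.117, 0.0875]
orientation: [0.0, 0.754, 0.657, 0.001]
force: [-1.8, -0.6, 4.4]
width: 0.243
grasp_force: 63.2
```

Emit:
apply_moves --rows '[[[-1,0,0,0,0],[-1,0,0,0,0],[-1,0,0,0,0],[-1,0,0,0,0]]]' --force 60

```text
clock: 3.92
ee_pos: [0.426, 0.117, 0.0875]
orientation: [0.0, 0.754, 0.657, 0.001]
force: [-3.0, 0.6, 6.5]
width: 0.246
grasp_force: 63.4
```

Emit:
apply_moves --rows '[[[-1,0,0,-0.02,0],[-1,0,0,-0.035,0],[-1,0,0,-0.035,0],[-1,0,0,-0.035,0],[-1,0,0,-0.03,0],[-1,0,0,-0.01,-0.08],[-1,0,0,0,-0.085],[-1,0,0,0,-0.085],[-1,0,0,0,-0.083],[-1,0,0,0,0]]]'

```text
clock: 4.75
ee_pos: [0.425, 0.1167, 0.2512]
orientation: [-0.0, 0.633, 0.774, -0.0]
force: [-0.2, -0.6, -1.9]
width: 0.244
grasp_force: 62.3
```

Run:
```python
from h import *
go(.6134,.3124,.25,11.1)
```

```text
t 4.75 tcp [0.425  0.1167 0.2512] ydeg 11.5 w 0.244 gf 62.3 F [-0.2 -0.6 -1.9]
spin 0.007 alt -3.135 q6 -0.05 shift [0.1558 0.2225 0.0011]
```

Emit:
apply_moves --rows '[[[-1,0.0173,0.0247,0,0],[-1,0.0173,0.0247,0,0],[-1,0.0173,0.0247,0,0],[-1,0.0173,0.0247,0,0],[-1,0.0173,0.0247,0,0],[-1,0.0173,0.0247,0,0],[-1,0.0173,0.0247,0,0],[-1,0.0173,0.0247,0,0],[-1,0.0173,0.0247,0,0.007],[-1,0,0,0,0],[-1,0,0,0,0],[-1,0,0,0,0]]]'

```text
clock: 5.75
ee_pos: [0.6124, 0.3127, 0.2503]
orientation: [-0.0, 0.637, 0.77, -0.001]
force: [-0.6, -0.6, -1.6]
width: 0.248
grasp_force: 62.3
```

Run:
```python
from h import *
go(.6134,.3124,.25,11.1)
im,d,M=grab('scene');P=cloud(d,M);q=P[(d>0)]
q=q[(abs(q[:,0]-.62)<.09)&(abs(q[:,1]-.255)<.16)&(q[:,2]>.134)&(q[:,2]<.142)];
b=cv2.imwrite('pics/s2.png',cv2.resize(im[150:370,280:520],None,fx=2.5,fy=2.5))
```

```text
t 5.75 tcp [0.6124 0.3127 0.2503] ydeg 10.8 w 0.248 gf 62.3 F [-0.6 -0.6 -1.6]
spin -0.005 alt 3.136 q6 0.21 shift [-0.0005  0.0009  0.0003]
```

View pics/s2.png

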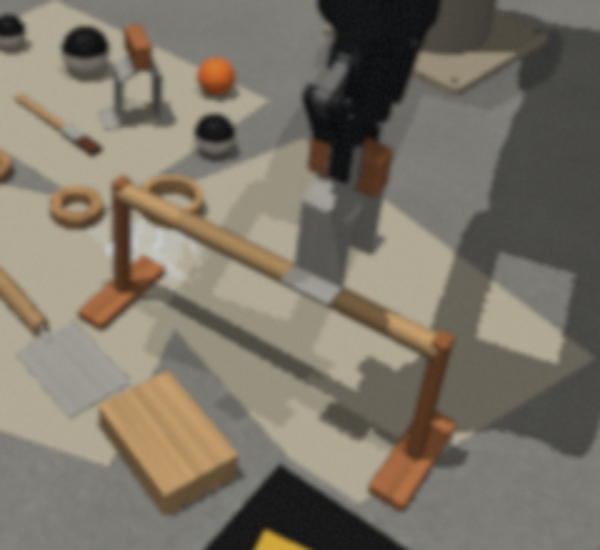

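The clip is held upright over the bar, foot at about (315,285) in the crop, and well aligned. Lowering it now.

Emit:
apply_moves --rows '[[[-1,0,0.0008,0.02,0],[-1,0,0,0.025,0],[-1,0,0,0.025,0],[-1,0,0,0.015,0],[-1,0,0,0.008,0],[-1,0,0,0.003,0],[-1,0,0,0,0],[-1,0,0,0,0]]]'

```text
clock: 6.47
ee_pos: [0.6142, 0.3132, 0.1573]
orientation: [0.001, 0.637, 0.771, 0.001]
force: [-0.4, -0.3, -0.9]
width: 0.247
grasp_force: 62.3
```

Emit:
apply_moves --rows '[[[-1,0,0,0.002,0],[-1,0,0,0.002,0],[-1,0,0,0.001,0],[-1,0,0,0,0],[-1,0,0,0,0]]]'

```text
clock: 6.88
ee_pos: [0.6142, 0.3135, 0.1521]
orientation: [0.001, 0.637, 0.771, 0.001]
force: [-1.3, -1.7, 6.1]
width: 0.249
grasp_force: 63.4
```

Emit:
apply_moves --rows '[[[-0.3,0,0,0,0],[-0.2,0,0,0,0],[0,0,0,0,0],[0.4,0,0,0,0],[0.6,0,0,0,0],[0.6,0,0,-0.02,0],[0.6,0,0,-0.035,0],[0.6,0,0,-0.035,0],[0.6,0,0,-0.02,0]]]'

```text
clock: 7.63
ee_pos: [0.6144, 0.3136, 0.2649]
orientation: [0.001, 0.637, 0.771, 0.002]
force: [1.0, 0.7, 0.9]
width: 0.796
grasp_force: 0.0
```

Run:
```python
from h import *
go(.441,-.118,.235,-25)
for n in ['wrist','top','scene']:
    im,d,M=grab(n);P=cloud(d,M)
    print(n,'hung',clipm(P,(.614,.313),.172,.186),'c2',clipm(P,(.441,-.118)))
    if n!='wrist': print([sph(P,c,R_) for c,R_ in (((.421,-.2455,.032),.032),((.4615,-.3645,.024),.024),((.4195,-.0075,.024),.024))])
```

```text
t 7.63 tcp [0.6144 0.3136 0.2649] ydeg 10.9 w 0.796 gf 0.0 F [1.  0.7 0.9]
spin 0.626 alt -2.515 q6 0.21 shift [-0.4645  0.0251  0.0284]
wrist hung (array([619.5, 311.9]), array([22.5, 55.7]), 'long axis deg', np.float32(100.9), 2524, np.float64(0.1814)) c2 (None, 0)
top hung (array([619.1, 312.5]), array([23.6, 55. ]), 'long axis deg', np.float32(100.6), 248, np.float64(0.1829)) c2 (array([ 439.8, -117. ]), array([22.1, 55.7]), 'long axis deg', np.float32(64.4), 222, np.float64(0.1194))
[(array([ 0.4212, -0.2439,  0.0325]), 514), (array([ 0.4615, -0.3626,  0.0244]), 284), (array([ 0.4194, -0.0056,  0.0243]), 285)]
scene hung (array([621.4, 311.3]), array([23.6, 54.9]), 'long axis deg', np.float32(99.9), 304, np.float64(0.1826)) c2 (array([ 441.6, -119.2]), array([21.6, 57.3]), 'long axis deg', np.float32(65.2), 89, np.float64(0.1195))
[(array([ 0.4211, -0.2475,  0.0342]), 298), (array([ 0.4615, -0.3665,  0.0266]), 152), (array([ 0.4195, -0.0091,  0.0259]), 216)]
```

Run:
```python
from h import *
for n in ['wrist','top','scene']:
    im,d,M=grab(n);P=cloud(d,M)
    q=P[d>0];q=q[(np.hypot(q[:,0]-.619,q[:,1]-.312)<.03)&(q[:,2]>.172)&(q[:,2]<.188)]
    c=q.mean(0);n_=np.linalg.svd(q-c)[2][2];n_*=np.sign(n_[2]);print(n,c.round(4),n_.round(3))
    q=P[d>0];q=q[(abs(q[:,1]-.2535)<.1)&(abs(q[:,0]-.625)<.04)&(q[:,2]>.12)&(q[:,2]<.15)]
    u=np.array([.981,.193]); rel=(q[:,:2]-[.625,.2535]); a=rel@u; y=rel@[-.193,.981]
    for lo,hi in((-.09,-.05),(-.05,0),(0,.02)):
        m=(y>lo)&(y<hi)
        if m.sum()>10: print('  bar y',lo,'perp',np.percentile(a[m],[2,50,98]).round(4),q[m,2].max().round(4), 'circfit',least_squares(lambda c:np.hypot(a[m]-c[0],q[m,2]-c[1])-.01,[0,.13],loss='soft_l1',f_scale=.002).x.round(4))
    if n=='wrist': cv2.imwrite('pics/w3.png',im)
    if n=='scene': cv2.imwrite('pics/s3.png',cv2.resize(im[200:360,300:480],None,fx=3,fy=3))
```

```text
wrist [0.6191 0.3137 0.178 ] [0.084 0.032 0.996]
  bar y -0.09 perp [-0.0098 -0.0006  0.009 ] 0.142 circfit [-0.0004  0.1302]
  bar y -0.05 perp [-0.0099 -0.0004  0.0089] 0.1422 circfit [-0.0004  0.1302]
  bar y 0 perp [-0.0102 -0.0019  0.0088] 0.1413 circfit [-0.0004  0.1301]
top [0.6183 0.3117 0.1777] [ 0.031 -0.004  1.   ]
  bar y -0.09 perp [-0.0102 -0.0032  0.0077] 0.1432 circfit [-0.      0.1302]
  bar y -0.05 perp [-0.0104 -0.0031  0.0082] 0.1443 circfit [-0.0002  0.1304]
  bar y 0 perp [-0.0101 -0.0025  0.0084] 0.1423 circfit [-1.000e-04  1.301e-01]
scene [0.623  0.3132 0.1785] [0.265 0.072 0.962]
  bar y -0.09 perp [-0.0045  0.0063  0.01  ] 0.1441 circfit [-0.0007  0.1318]
  bar y -0.05 perp [-0.0055  0.0066  0.0105] 0.1444 circfit [-0.0005  0.1317]
  bar y 0 perp [-0.005   0.0063  0.0108] 0.1438 circfit [-0.0002  0.1315]
```

View pics/s3.png

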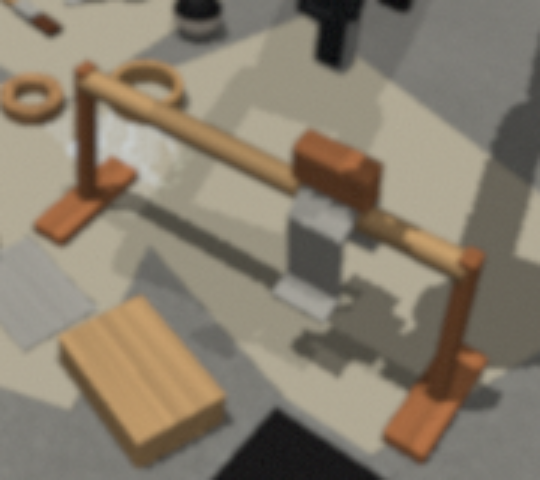

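Clip1 hangs astride the bar with its block up, leaning about 5° or less. I'll check it again later. Now clip2.

Emit:
apply_moves --rows '[[[0.8,0,0,0,0.107],[0.8,0,0,0,0.107],[0.8,0,0,0,0.107],[0.8,0,0,0,0.107],[0.8,0,0,0,0.107],[0.8,0,0,0,0.107],[0.8,0,0,0,0]]]'

```text
clock: 8.52
ee_pos: [0.6127, 0.3128, 0.2579]
orientation: [-0.0, 0.849, 0.529, -0.002]
force: [0.3, 0.6, 0.1]
width: 0.903
grasp_force: 0.0
```

Run:
```python
from h import *
go(.440,-.1175,.235,-26)
```

```text
t 8.52 tcp [0.6127 0.3128 0.2579] ydeg -26.2 w 0.903 gf 0.0 F [0.3 0.6 0.1]
spin -0.003 alt 3.138 q6 0.85 shift [-0.4624  0.0335  0.024 ]
```

Emit:
apply_moves --rows '[[[1,-0.0385,0.0028,0.002,0],[1,-0.0385,0.0028,0.002,0],[1,-0.0385,0.0028,0.002,0],[1,-0.0385,0.0028,0.002,0],[1,-0.0385,0.0028,0.002,0],[1,-0.0385,0.0028,0.002,0],[1,-0.0385,0.0028,0.002,0],[1,-0.0385,0.0028,0.002,0],[1,-0.0385,0.0028,0.002,0],[1,-0.0385,0.0028,0.002,0],[1,-0.0385,0.0028,0.002,0],[1,-0.0385,0.0028,0.002,0]]]'

```text
clock: 9.52
ee_pos: [0.4404, -0.1183, 0.2351]
orientation: [-0.001, 0.846, 0.533, -0.0]
force: [-0.0, 0.4, 0.4]
width: 0.997
grasp_force: 0.0
```

Emit:
apply_moves --rows '[[[1,0,0,0,0],[1,0,0,0,0],[1,0,0,0,0]]]'

```text
clock: 9.77
ee_pos: [0.4417, -0.1168, 0.2356]
orientation: [-0.001, 0.847, 0.531, -0.0]
force: [-0.3, -0.2, 0.5]
width: 1.002
grasp_force: 0.0
```

Run:
```python
from h import *
im,d,M=grab('wrist');P=cloud(d,M)
print('c2',clipm(P,(.441,-.118)))
go(.440,-.1175,.086,-26)
im,d,M=grab('top');P=cloud(d,M)
q=P[d>0];q=q[(np.hypot(q[:,0]-.619,q[:,1]-.312)<.03)&(q[:,2]>.172)&(q[:,2]<.188)]
c=q.mean(0);n_=np.linalg.svd(q-c)[2][2];print(c.round(4),n_.round(3))
```

```text
c2 (array([ 439.9, -118.5]), array([21.7, 55.3]), 'long axis deg', np.float32(63.5), 1975, np.float64(0.1174))
t 9.82 tcp [ 0.442  -0.1163  0.2358] ydeg -25.8 w 0.998 gf 0.0 F [-0.   1.1  0.4]
spin 0.004 alt -3.138 q6 0.08 shift [-0.0021 -0.0012  0.1498]
[0.6182 0.3119 0.1778] [0.021 0.001 1.   ]
```

Emit:
apply_moves --rows '[[[1,-0.0025,-0.001,0.03,0.01],[1,0,0,0.036,0],[1,0,0,0.036,0],[1,0,0,0.027,0],[1,0,0,0.018,0],[1,0,0,0,0],[-0.6,0,0,0,0],[-0.6,0,0,0,0],[-0.6,0,0,0,0],[-0.6,0,0,0,0],[-1,0,0,0,0],[-1,0,0,0,0]]]' --force 60

```text
clock: 10.87
ee_pos: [0.4407, -0.1192, 0.0904]
orientation: [0.001, 0.85, 0.526, 0.001]
force: [-1.3, 1.8, 5.3]
width: 0.243
grasp_force: 63.8
```

Emit:
apply_moves --rows '[[[-1,0,0,0,0],[-1,0,0,-0.02,0],[-1,0,0,-0.035,0],[-1,0,0,-0.035,0],[-1,0,0,-0.035,0],[-1,0,0,-0.03,0],[-1,0,0,-0.01,-0.1],[-1,0,0,0,-0.11],[-1,0,0,0,-0.11],[-1,0,0,0,-0.11],[-1,0,0,0,-0.11],[-1,0,0,0,-0.11]]]'

```text
clock: 11.87
ee_pos: [0.4397, -0.119, 0.2541]
orientation: [-0.0, 0.636, 0.772, -0.0]
force: [-0.1, 0.1, -1.9]
width: 0.245
grasp_force: 63.1
```

Run:
```python
from h import *
x=np.array([.6246,.2535])-.05*np.array([-.193,.981]);print(x)
go(*x,.253,11.1)
im,d,M=grab('scene');print(M['K'][0,0]);cv2.imwrite('pics/s4.png',cv2.resize(im[100:300,240:440],None,fx=2.5,fy=2.5))
```

```text
[0.63425 0.20445]
t 11.87 tcp [ 0.4397 -0.119   0.2541] ydeg 11.1 w 0.245 gf 63.1 F [-0.1  0.1 -1.9]
spin -0.001 alt 3.141 q6 -0.57 shift [0.2799 0.2532 0.001 ]
389.8782687755566
```

Emit:
apply_moves --rows '[[[-1,0.028,0.0253,0,0],[-1,0.028,0.0253,0,0],[-1,0.028,0.0253,0,0],[-1,0.028,0.0253,0,0],[-1,0.028,0.0253,0,0],[-1,0.028,0.0253,0,0],[-1,0.028,0.0253,0,0],[-1,0.028,0.0253,0,0],[-1,0.028,0.0253,0,0],[-1,0.028,0.0253,0,0],[-1,0,0,0,0],[-1,0,0,0,0]]]'

```text
clock: 12.92
ee_pos: [0.636, 0.2051, 0.2518]
orientation: [-0.001, 0.638, 0.77, -0.001]
force: [-0.1, -0.7, -2.3]
width: 0.247
grasp_force: 63.0
```

Run:
```python
from h import *
go(.634,.2045,.154,11.1)
im,d,M=grab('wrist');P=cloud(d,M)
q=P[d>0];q=q[(np.hypot(q[:,0]-.634,q[:,1]-.2045)<.04)&(q[:,2]>.22)&(q[:,2]<.3)];print(len(q))
im,d,M=grab('scene');cv2.imwrite('pics/s5.png',cv2.resize(im[100:370,280:520],None,fx=2.2,fy=2.2))
```

```text
t 12.92 tcp [0.636  0.2051 0.2518] ydeg 10.8 w 0.247 gf 63.0 F [-0.1 -0.7 -2.3]
spin -0.006 alt 3.136 q6 0.05 shift [-0.0002 -0.0017  0.0978]
16045
```

View pics/s5.png

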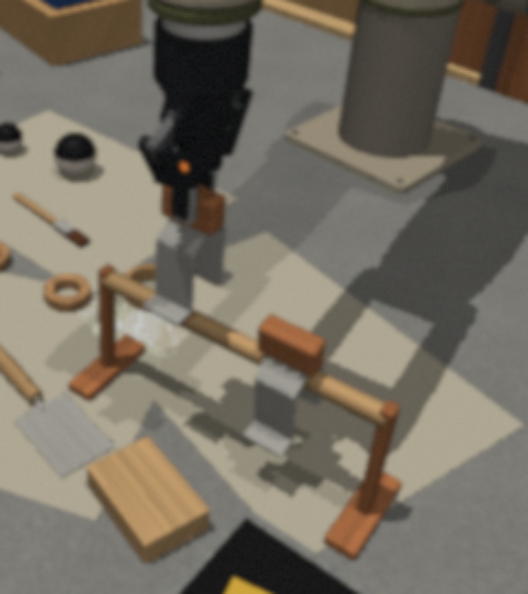

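Clip2 is upright over the bar, with its block at (190,210) in the crop and its foot at (172,308). Clip1 is hanging at (290,345). Lowering.

Emit:
apply_moves --rows '[[[-1,0,-0.0015,0.02,-0.005],[-1,0,0,0.025,0],[-1,0,0,0.025,0],[-1,0,0,0.015,0],[-1,0,0,0.006,0],[-1,0,0,0.002,0],[-1,0,0,0.002,0],[-1,0,0,0.002,0],[-1,0,0,0,0],[-1,0,0,0,0]]]'

```text
clock: 13.85
ee_pos: [0.6353, 0.2032, 0.1586]
orientation: [0.001, 0.636, 0.772, 0.001]
force: [1.0, 0.9, -1.2]
width: 0.247
grasp_force: 63.0
```

Emit:
apply_moves --rows '[[[-1,0,-0.0008,0.002,0],[-1,0,0,0.002,0],[-1,0,0,0.001,0],[-1,0,0,0,0],[-1,0,0,0,0]]]'

```text
clock: 14.27
ee_pos: [0.6344, 0.2032, 0.154]
orientation: [0.001, 0.636, 0.772, 0.001]
force: [-3.3, -0.9, 7.2]
width: 0.243
grasp_force: 64.2
```

Emit:
apply_moves --rows '[[[-0.42,0,0,0,0],[-0.36,0,0,0,0],[-0.3,0,0,0,0],[-0.1,0,0,0,0],[0.2,0,0,0,0],[0.6,0,0,0,0],[0.6,0,0,-0.02,0],[0.6,0,0,-0.035,0],[0.6,0,0,-0.035,0],[0.6,0,0,-0.01,0],[0.6,0,0,0,0]]]'

```text
clock: 15.18
ee_pos: [0.6362, 0.2036, 0.2581]
orientation: [0.003, 0.636, 0.772, 0.003]
force: [0.7, -0.5, -0.3]
width: 0.797
grasp_force: 0.0
```

Run:
```python
from h import *
st()
for n in ['wrist','top','scene']:
    im,d,M=grab(n);P=cloud(d,M)
    for c in((.619,.312),(.634,.2035)):
        print(n,clipm(P,c,.172,.186))
        q=P[d>0];q=q[(np.hypot(q[:,0]-c[0],q[:,1]-c[1])<.05)&(q[:,2]>.172)&(q[:,2]<.188)]
        m=q.mean(0);n_=np.linalg.svd(q-m)[2][2];n_*=np.sign(n_[2]);rel=m[:2]-[.6246,.2535]
        print('  perp',(rel@[.981,.193]).round(4),'n perp',(n_[:2]@[.981,.193]).round(3),'along',(n_[:2]@[-.193,.981]).round(3))
    if n!='wrist': print([sph(P,c,R_) for c,R_ in (((.421,-.2455,.032),.032),((.4615,-.3645,.024),.024),((.4195,-.0075,.024),.024))])
    if n=='wrist':cv2.imwrite('pics/w6.png',im)
```

```text
t 15.18 tcp [0.6362 0.2036 0.2581] ydeg 11.1 w 0.797 gf 0.0 F [ 0.7 -0.5 -0.3]
wrist (array([620.9, 304.5]), array([22.5, 41.5]), 'long axis deg', np.float32(101.1), 2948, np.float64(0.1814))
  perp 0.0061 n perp 0.085 along -0.007
wrist (array([635.1, 203.2]), array([22.1, 55.3]), 'long axis deg', np.float32(101.1), 2666, np.float64(0.1812))
  perp 0.0006 n perp 0.012 along 0.013
top (None, 5)
  perp 0.0041 n perp -0.028 along 0.921
top (array([635.7, 199.1]), array([21.8, 45.1]), 'long axis deg', np.float32(100.3), 183, np.float64(0.1833))
  perp -0.0005 n perp -0.119 along -0.009
[(array([ 0.4213, -0.2439,  0.0322]), 515), (array([ 0.4615, -0.3627,  0.0243]), 280), (array([ 0.4195, -0.0054,  0.0242]), 283)]
scene (array([621.5, 311.2]), array([22.7, 55.1]), 'long axis deg', np.float32(100.0), 306, np.float64(0.1825))
  perp 0.01 n perp 0.255 along 0.016
scene (array([636.6, 203.1]), array([23.5, 55.8]), 'long axis deg', np.float32(100.1), 252, np.float64(0.1826))
  perp 0.0047 n perp 0.233 along 0.021
[(array([ 0.4213, -0.2475,  0.0343]), 299), (array([ 0.4615, -0.3665,  0.0261]), 152), (array([ 0.4194, -0.0094,  0.0261]), 187)]
```

View pics/w6.png

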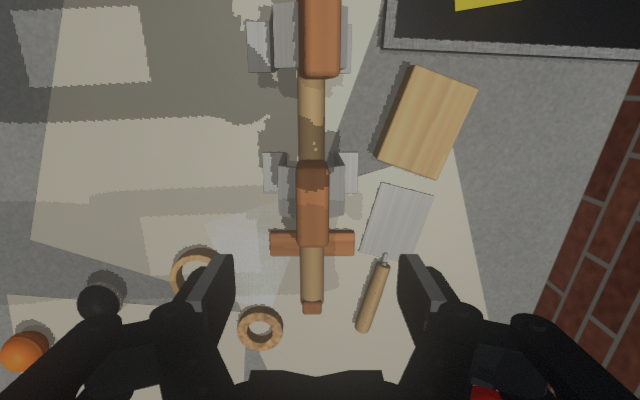

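Clip2 is seated straight, block at (313,200). Clip1, block at (320,35), leans about 5°, so I'll regrip it and level it.

Run:
```python
from h import *
go(.613,.3125,.153,11.1)
```

```text
t 15.33 tcp [0.6335 0.2029 0.251 ] ydeg 11.1 w 0.801 gf 0.0 F [ 0.   0.1 -0.9]
spin -0.001 alt 3.141 q6 0.04 shift [0.1115 0.0012 0.098 ]
```

Emit:
apply_moves --rows '[[[0.6,0.0372,0,0,0],[0.6,0.0372,0.0012,0,0],[0.6,0.0371,0,0,0],[0.6,0,0,0,0],[0.6,0,0,0.03,0],[0.6,0,0,0.03,0],[0.6,0,0,0.025,0],[0.6,0,0,0.012,0],[0.6,0,0,0,0],[0.6,0,0,0,0]]]'

```text
clock: 16.17
ee_pos: [0.6129, 0.3122, 0.154]
orientation: [-0.001, 0.636, 0.772, -0.001]
force: [0.4, -0.6, 1.3]
width: 0.798
grasp_force: 0.0
```

Run:
```python
from h import *
go(.613,.3125,.1525,11.1)
```

```text
t 16.17 tcp [0.6129 0.3122 0.154 ] ydeg 11.1 w 0.798 gf 0.0 F [ 0.4 -0.6  1.3]
spin -0.001 alt 3.141 q6 0.2 shift [0.0003 0.0001 0.0015]
```

Emit:
apply_moves --rows '[[[0,0,0,0,0],[-0.6,0,0,0,0],[-0.6,0,0,0,0],[-0.6,0,0,0,0],[-0.6,0,0,0,0],[-0.42,0,0,0,0],[-0.36,0,0,0,0],[-0.3,0,0,0,0],[-0.1,0,0,0,0],[0.2,0,0,0,0],[0.6,0,0,0,0],[0.6,0,0,0,0]]]' --force 30

```text
clock: 17.17
ee_pos: [0.6137, 0.3126, 0.1551]
orientation: [-0.0, 0.636, 0.772, -0.0]
force: [-0.2, 0.5, -0.4]
width: 0.798
grasp_force: 0.0
```

Emit:
apply_moves --rows '[[[0.7,0,0,-0.03,0],[0.7,0,0,-0.035,0],[0.7,0,0,-0.03,0],[0.7,0,0,0,0],[0.7,0,0,0,0]]]'

```text
clock: 17.58
ee_pos: [0.6152, 0.3133, 0.2541]
orientation: [0.001, 0.636, 0.772, 0.003]
force: [0.1, -0.5, -1.5]
width: 0.852
grasp_force: 0.0
```

Run:
```python
from h import *
im,d,M=grab('wrist');P=cloud(d,M)
for c in((.614,.312),(.634,.2035)):
        print(clipm(P,c,.172,.186))
        q=P[d>0];q=q[(np.hypot(q[:,0]-c[0],q[:,1]-c[1])<.05)&(q[:,2]>.172)&(q[:,2]<.188)]
        m=q.mean(0);n_=np.linalg.svd(q-m)[2][2];n_*=np.sign(n_[2]);rel=m[:2]-[.6246,.2535]
        print('  perp',(rel@[.981,.193]).round(4),'n perp',(n_[:2]@[.981,.193]).round(3),'along',(n_[:2]@[-.193,.981]).round(3))
go(.4195,-.0065,.15,0)
```

```text
(array([615.9, 311.4]), array([22.1, 55.5]), 'long axis deg', np.float32(100.9), 2744, np.float64(0.1811))
  perp 0.0027 n perp 0.042 along 0.014
(array([634.2, 208.4]), array([21.8, 45.9]), 'long axis deg', np.float32(101.5), 1669, np.float64(0.181))
  perp 0.0008 n perp 0.021 along 0.043
t 17.63 tcp [0.6142 0.3129 0.2513] ydeg 11.1 w 0.85 gf 0.0 F [-0.3  0.5 -0.3]
spin 0.193 alt -2.949 q6 0.2 shift [-0.3195 -0.1949  0.1007]
```

Run:
```python
from h import *
go(.4195,-.0068,.25)
```

```text
t 17.63 tcp [0.6142 0.3129 0.2513] ydeg 11.1 w 0.85 gf 0.0 F [-0.3  0.5 -0.3]
spin 0.0 alt 0.0 q6 0.2 shift [-0.2764 -0.2524  0.0007]
```

Emit:
apply_moves --rows '[[[1,-0.0276,-0.0252,0,0],[1,-0.0276,-0.0252,0,0],[1,-0.0276,-0.0252,0,0],[1,-0.0276,-0.0252,0,0],[1,-0.0276,-0.0252,0,0],[1,-0.0276,-0.0252,0,0],[1,-0.0276,-0.0252,0,0],[1,-0.0276,-0.0252,0.02,0],[1,-0.0276,-0.0252,0.03,0],[1,-0.0276,-0.0252,0.03,0],[1,0,0,0.03,0],[1,0,0,0,0]]]'

```text
clock: 18.63
ee_pos: [0.4192, 0.0016, 0.141]
orientation: [-0.005, 0.637, 0.771, -0.003]
force: [-1.0, 1.1, -1.7]
width: 0.998
grasp_force: 0.0
```

Run:
```python
from h import *
im,d,M=grab('wrist');P=cloud(d,M);P=P[d>0]
print(sph(P,(.4195,-.0068,.024),.024),'ring',ring(P,(.611,-.0205),.016,.029,.016))
go(.4195,-.0068,.004)
im,d,M=grab('top');P=cloud(d,M);P=P[d>0]
print(sph(P,(.4195,-.0068,.024),.024),'ring',ring(P,(.611,-.0205),.016,.029,.016))
```

```text
(array([ 0.4191, -0.0077,  0.0239]), 3176) ring (array([ 0.6101, -0.0211]), 2766, np.float64(0.0163))
t 18.68 tcp [0.421  0.0022 0.1443] ydeg 11.0 w 1.003 gf 0.0 F [-0.2 -0.1  0.2]
spin 0.0 alt 0.0 q6 -0.31 shift [-0.009  -0.0021  0.1403]
(None, 0) ring (array([ 0.6104, -0.0194]), 247, np.float64(0.016))
```

Emit:
apply_moves --rows '[[[1,-0.0099,-0.0024,0.02,0],[1,0,0,0.035,0],[1,0,0,0.035,0],[1,0,0,0.025,0],[1,0,0,0.013,0],[1,0,0,0.008,0],[1,0,0,0,0],[1,0,0,0,0]]]' --force 35

```text
clock: 19.4
ee_pos: [0.4257, -0.0075, 0.0138]
orientation: [0.001, 0.635, 0.772, 0.0]
force: [0.1, -0.1, 0.9]
width: 0.999
grasp_force: 0.0
```

Run:
```python
from h import *
go(.4191,-.0077,.004)
im,d,M=grab('wrist');P=cloud(d,M);P=P[d>0]
print(sph(P,(.4195,-.0068,.024),.024))
```

```text
t 19.4 tcp [ 0.4257 -0.0075  0.0138] ydeg 11.1 w 0.999 gf 0.0 F [ 0.1 -0.1  0.9]
spin 0.0 alt 0.0 q6 -0.33 shift [ 0.0011 -0.0065  0.0098]
(array([ 0.4189, -0.0077,  0.0239]), 11247)
```

Emit:
apply_moves --rows '[[[1,0.001,-0.0066,0,0],[1,0,0,0.009,0],[1,0,0,0,0],[0.5,0,0,0,0],[0.1,0,0,0,0],[-0.2,0,0,0,0],[-0.5,0,0,0,0],[-0.5,0,0,0,0],[-1,0,0,0,0],[-1,0,0,0,0],[-1,0,0,0,0]]]' --force 50

```text
clock: 20.37
ee_pos: [0.4179, -0.0082, 0.0039]
orientation: [0.0, 0.636, 0.772, 0.0]
force: [-2.3, -0.7, 5.1]
width: 0.546
grasp_force: 50.5
```

Run:
```python
from h import *
st()
im,d,M=grab('wrist');P=cloud(d,M);P=P[d>0]
print(sph(P,(.4195,-.0068,.024),.024))
cv2.imwrite('pics/w7.png',im)
```

```text
t 20.37 tcp [ 0.4179 -0.0082  0.0039] ydeg 11.1 w 0.546 gf 50.5 F [-2.3 -0.7  5.1]
(array([ 0.418 , -0.0078,  0.0239]), 14957)
```

View pics/w7.png

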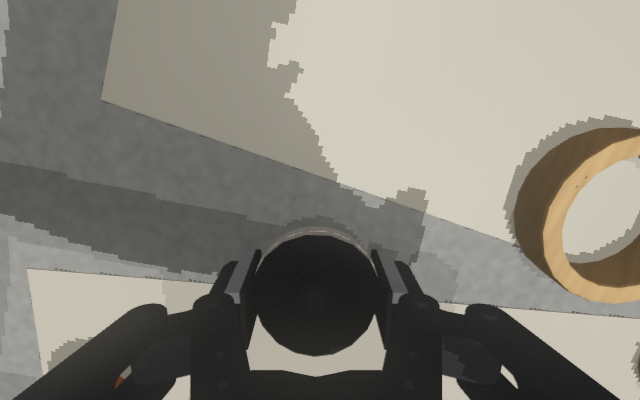

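The small pot is centred between the pads, at (315,295). Lift and carry it to the small ring.

Emit:
apply_moves --rows '[[[-1,0,0,-0.01,0],[-1,0,0,-0.02,0],[-1,0,0,-0.02,0],[-1,0,0,0,0],[-1,0,0,0,0]]]'

```text
clock: 20.83
ee_pos: [0.4189, -0.0083, 0.0548]
orientation: [0.001, 0.636, 0.772, 0.001]
force: [-0.2, -0.5, -1.6]
width: 0.543
grasp_force: 51.8
```

Run:
```python
from h import *
go(.6102,-.0215,.05)
```

```text
t 20.83 tcp [ 0.4189 -0.0083  0.0548] ydeg 11.1 w 0.543 gf 51.8 F [-0.2 -0.5 -1.6]
spin 0.0 alt 0.0 q6 -0.34 shift [-0.0496  0.1852  0.0055]
```

Emit:
apply_moves --rows '[[[-1,-0.0062,0.02315,0,0],[-1,-0.0062,0.02315,0,0],[-1,-0.0062,0.02315,0,0],[-1,-0.0062,0.02315,0,0],[-1,-0.0062,0.02315,0,0],[-1,-0.0062,0.02315,0,0],[-1,-0.0062,0.02315,0,0],[-1,-0.0062,0.02315,0,0],[-1,0,0,0,0],[-1,0,0,0,0]]]'

```text
clock: 21.67
ee_pos: [0.6084, -0.0213, 0.0514]
orientation: [-0.001, 0.636, 0.772, -0.001]
force: [0.5, -0.3, -0.5]
width: 0.543
grasp_force: 52.0
```

Run:
```python
from h import *
go(.6102,-.0215,.0135)
im,d,M=grab('wrist');P=cloud(d,M);P=P[d>0]
print(sph(P,(.61,-.021,.075),.024),ring(P,(.61,-.021),.016,.029,.016))
```

```text
t 21.67 tcp [ 0.6084 -0.0213  0.0514] ydeg 11.1 w 0.543 gf 52.0 F [ 0.5 -0.3 -0.5]
spin 0.0 alt 0.0 q6 -0.31 shift [-0.0006  0.0018  0.0379]
(array([ 0.6086, -0.0208,  0.0713]), 14982) (array([ 0.6103, -0.0206]), 3453, np.float64(0.0161))
```

Emit:
apply_moves --rows '[[[-1,-0.0004,0.0016,0.01,0],[-1,0,0,0.01,0],[-1,0,0,0.01,0],[-1,0,0,0.004,0],[-1,0,0,0.001,0],[-1,0,0,0,0],[-1,0,0,0,0]]]'

```text
clock: 22.3
ee_pos: [0.6106, -0.0214, 0.0187]
orientation: [0.0, 0.636, 0.772, 0.0]
force: [-0.4, 0.1, -1.4]
width: 0.539
grasp_force: 52.0
```

Run:
```python
from h import *
go(.6102,-.0215,.0135)
im,d,M=grab('wrist');P=cloud(d,M);P=P[d>0]
print(sph(P,(.61,-.021,.035),.024),ring(P,(.61,-.021),.016,.029,.016))
```

```text
t 22.3 tcp [ 0.6106 -0.0214  0.0187] ydeg 11.1 w 0.539 gf 52.0 F [-0.4  0.1 -1.4]
spin 0.0 alt 0.0 q6 -0.31 shift [ 0.     -0.0004  0.0052]
(array([ 0.6107, -0.0205,  0.0383]), 15811) (array([ 0.6101, -0.0192]), 3207, np.float64(0.016))
```

Emit:
apply_moves --rows '[[[-1,0,-0.0003,0.002,0],[-1,0,0,0.0015,0],[-1,0,0,0.001,0],[-1,0,0,0.0005,0],[-1,0,0,0,0],[-1,0,0,0,0]]]'

```text
clock: 22.85
ee_pos: [0.6106, -0.0216, 0.0139]
orientation: [0.0, 0.636, 0.772, 0.0]
force: [-0.4, -1.1, 3.3]
width: 0.542
grasp_force: 52.4
```

Emit:
apply_moves --rows '[[[0.12,0,0,0.0005,0],[0.16,0,0,0,0],[0.2,0,0,0,0],[0.3,0,0,0,0],[0.5,0,0,0,0],[0.7,0,0,0,0],[0.7,0,0,0,0],[0.7,0,0,-0.02,0],[0.7,0,0,-0.035,0],[0.7,0,0,-0.035,0],[0.7,0,0,-0.03,0],[0.7,0,0,0,0]]]'

```text
clock: 23.85
ee_pos: [0.6147, -0.0219, 0.1415]
orientation: [0.005, 0.636, 0.772, 0.003]
force: [2.0, -0.0, 1.5]
width: 0.85
grasp_force: 0.0
```

Run:
```python
from h import *
st()
for n in('wrist','top','scene'):
    im,d,M=grab(n);P=cloud(d,M);P=P[d>0]
    print(n,sph(P,(.61,-.021,.035),.024),ring(P,(.61,-.021),.016,.029,.016),'W',sph(P,(.421,-.2455,.032),.032),'S1',sph(P,(.4615,-.3645,.024),.024))
    cv2.imwrite(f'pics/{n}8.png',im)
go(.421,-.246,.2)
im=cv2.imread('pics/wrist8.png');cv2.imwrite('pics/b8.png',im[100:400,120:520])
```

```text
t 23.85 tcp [ 0.6147 -0.0219  0.1415] ydeg 11.1 w 0.85 gf 0.0 F [ 2.  -0.   1.5]
wrist (array([ 0.6105, -0.021 ,  0.0332]), 3970) (array([ 0.6102, -0.0193]), 960, np.float64(0.016)) W (None, 19) S1 (None, 0)
top (array([ 0.6085, -0.0159,  0.0289]), 103) (array([ 0.61  , -0.0193]), 55, np.float64(0.0162)) W (array([ 0.4214, -0.2439,  0.0323]), 514) S1 (array([ 0.4616, -0.3628,  0.024 ]), 284)
scene (array([ 0.6114, -0.0226,  0.0343]), 328) (array([ 0.6119, -0.0218]), 125, np.float64(0.0173)) W (array([ 0.4205, -0.2467,  0.0341]), 73) S1 (array([ 0.461, -0.366,  0.026]), 105)
t 24.0 tcp [ 0.6103 -0.0214  0.1331] ydeg 11.1 w 0.848 gf 0.0 F [ 0.1  0.3 -0. ]
spin 0.0 alt 0.0 q6 -0.31 shift [-0.1841 -0.2288 -0.067 ]
```

View pics/b8.png

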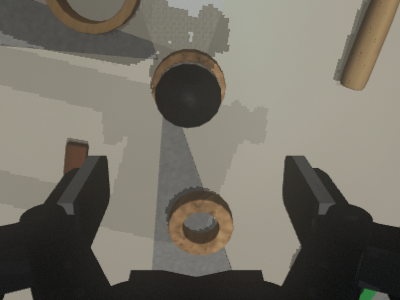

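The small pot is fully down: centre z is 33.2 mm (expected 33.5) and only black lid shows at (188,95). Next, the wide pot.

Emit:
apply_moves --rows '[[[1,-0.023,-0.0286,-0.02,0],[1,-0.023,-0.0286,-0.01,0],[1,-0.023,-0.0286,0,0],[1,-0.023,-0.0286,0,0],[1,-0.023,-0.0286,0,0],[1,-0.023,-0.0286,0,0],[1,-0.023,-0.0286,0,0],[1,-0.023,-0.0286,0,0],[1,0,0,0,0],[1,0,0,0,0],[1,0,0,0,0]]]'

```text
clock: 24.92
ee_pos: [0.4205, -0.2452, 0.1614]
orientation: [-0.001, 0.636, 0.772, 0.0]
force: [-0.5, 0.7, 0.1]
width: 1.002
grasp_force: 0.0
```

Run:
```python
from h import *
im,d,M=grab('wrist');P=cloud(d,M);P=P[d>0]
c,_=sph(P,(.421,-.246,.032),.032);print(c,'ring',ring(P,(.6318,-.2755),.024,.037,.02))
go(c[0],c[1]-.0003,.008)
```

```text
[ 0.4208 -0.2459  0.0319] ring (array([ 0.6315, -0.2761]), 3280, np.float64(0.0203))
t 24.97 tcp [ 0.421  -0.2449  0.1618] ydeg 11.1 w 0.997 gf 0.0 F [ 0.2 -0.2  0.5]
spin 0.0 alt 0.0 q6 -0.83 shift [-0.0015 -0.0003  0.1537]
```

Emit:
apply_moves --rows '[[[1,-0.0015,-0.0003,0.03,0],[1,0,0,0.035,0],[1,0,0,0.035,0],[1,0,0,0.03,0],[1,0,0,0.015,0],[1,0,0,0.008,0],[1,0,0,0.003,0],[1,0,0,0,0],[1,0,0,0,0]]]'

```text
clock: 25.72
ee_pos: [0.4223, -0.2476, 0.0081]
orientation: [0.001, 0.635, 0.772, 0.0]
force: [0.4, 1.2, -0.2]
width: 1.001
grasp_force: 0.0
```

Run:
```python
from h import *
im,d,M=grab('wrist');P=cloud(d,M);P=P[d>0]
c,_=sph(P,(.421,-.246,.032),.032);print(c)
go(c[0],c[1]-.0003,.006)
```

```text
[ 0.4206 -0.2459  0.0319]
t 25.77 tcp [ 0.4224 -0.2479  0.0085] ydeg 11.1 w 1.003 gf 0.0 F [ 0.4 -0.8  0.2]
spin 0.0 alt 0.0 q6 -0.83 shift [ 0.002  -0.0015  0.0025]
```

Emit:
apply_moves --rows '[[[1,0.002,-0.0015,0.002,0],[1,0,0,0,0],[0.8,0,0,0,0],[0.6,0,0,0,0],[0.4,0,0,0,0],[0.2,0,0,0,0],[-1,0,0,0,0],[-1,0,0,0,0],[-1,0,0,0,0]]]' --force 50

```text
clock: 26.52
ee_pos: [0.4197, -0.246, 0.0056]
orientation: [0.001, 0.636, 0.772, 0.0]
force: [-1.4, 0.6, 7.1]
width: 0.739
grasp_force: 53.6
```

Run:
```python
from h import *
im,d,M=grab('wrist');P=cloud(d,M);P=P[d>0]
c,_=sph(P,(.421,-.246,.032),.032);print(c)
st()
```

```text
[ 0.4199 -0.2462  0.0319]
t 26.57 tcp [ 0.4197 -0.246   0.0056] ydeg 11.1 w 0.733 gf 53.6 F [-0.6  1.2  6.1]
```

Emit:
apply_moves --rows '[[[-1,0,0,-0.01,0],[-1,0,0,-0.02,0],[-1,0,0,-0.02,0],[-1,0,0,0,0],[-1,0,0,0,0]]]'

```text
clock: 26.98
ee_pos: [0.4201, -0.2464, 0.0562]
orientation: [0.001, 0.636, 0.772, 0.0]
force: [0.8, 0.4, -2.3]
width: 0.732
grasp_force: 55.3
```

Run:
```python
from h import *
im,d,M=grab('wrist');P=cloud(d,M);P=P[d>0]
c,_=sph(P,(.421,-.246,.08),.032);print(c)
p,_=st()
off=c[:2]-p[:2]
t=np.array([.6315,-.276])-off
go(*t,p[2])
```

```text
[ 0.4203 -0.2465  0.0824]
t 27.03 tcp [ 0.4192 -0.2457  0.0549] ydeg 11.1 w 0.738 gf 55.3 F [ 0.4  0.2 -1.8]
t 27.03 tcp [ 0.4192 -0.2457  0.0549] ydeg 11.1 w 0.738 gf 55.3 F [ 0.4  0.2 -1.8]
spin 0.0 alt 0.0 q6 -0.83 shift [-6.950e-02  2.016e-01  1.000e-04]
```

Emit:
apply_moves --rows '[[[-1,-0.0086,0.0251,0,0],[-1,-0.0086,0.0251,0,0],[-1,-0.0086,0.0251,0,0],[-1,-0.0086,0.0251,0,0],[-1,-0.0086,0.0251,0,0],[-1,-0.0086,0.0251,0,0],[-1,-0.0086,0.0251,0,0],[-1,-0.0086,0.0251,0,0],[-1,0,0,0,0],[-1,0,0,0,0],[-1,0,0,0,0]]]'

```text
clock: 27.95
ee_pos: [0.6279, -0.274, 0.0526]
orientation: [-0.002, 0.636, 0.772, -0.0]
force: [0.2, -0.6, -2.3]
width: 0.737
grasp_force: 55.6
```

Run:
```python
from h import *
im,d,M=grab('wrist');P=cloud(d,M);P=P[d>0]
print(sph(P,(.6315,-.276,.082),.032),ring(P,(.6315,-.276),.024,.037,.02))
go(.6315,-.276,.014)
```

```text
(array([ 0.6283, -0.2742,  0.0788]), 26813) (array([ 0.6318, -0.2755]), 3999, np.float64(0.0201))
t 28.0 tcp [ 0.6279 -0.2742  0.0533] ydeg 11.1 w 0.733 gf 55.6 F [ 0.6 -0.1 -1. ]
spin 0.0 alt 0.0 q6 -0.68 shift [-0.0025  0.0033  0.0393]
```

Emit:
apply_moves --rows '[[[-1,-0.0022,0.003,0,0],[-1,0,0,0.012,0],[-1,0,0,0.012,0],[-1,0,0,0.007,0],[-1,0,0,0.002,0],[-1,0,0,0,0],[-1,0,0,0,0]]]'

```text
clock: 28.58
ee_pos: [0.6325, -0.2762, 0.0215]
orientation: [-0.0, 0.636, 0.772, -0.0]
force: [0.1, -0.7, -0.8]
width: 0.733
grasp_force: 55.6
```

Run:
```python
from h import *
im,d,M=grab('wrist');P=cloud(d,M);P=P[d>0]
print(sph(P,(.6315,-.276,.047),.032))
go(.6315,-.276,.014)
```

```text
(array([ 0.6327, -0.2761,  0.0475]), 27367)
t 28.63 tcp [ 0.633  -0.2764  0.0221] ydeg 11.1 w 0.736 gf 55.6 F [ 0.2  0.5 -1.6]
spin 0.0 alt 0.0 q6 -0.68 shift [ 0.0007 -0.0014  0.0081]
```

Emit:
apply_moves --rows '[[[-1,0.0003,-0.0011,0.003,0],[-1,0,0,0.002,0],[-1,0,0,0.001,0],[-1,0,0,0.001,0],[-1,0,0,0.0005,0],[-1,0,0,0,0],[-1,0,0,0,0]]]'

```text
clock: 29.22
ee_pos: [0.6317, -0.2763, 0.0147]
orientation: [0.0, 0.636, 0.772, -0.0]
force: [-1.1, -0.4, 1.2]
width: 0.734
grasp_force: 55.8
```

Emit:
apply_moves --rows '[[[-1,0,0,0.0008,0],[-1,0,0,0,0],[0.5,0,0,0,0],[0.54,0,0,0,0],[0.6,0,0,0,0],[0.7,0,0,0,0],[0.9,0,0,0,0],[1,0,0,0,0],[1,0,0,-0.02,0],[1,0,0,-0.035,0],[1,0,0,-0.035,0],[1,0,0,-0.03,0]]]'

```text
clock: 30.22
ee_pos: [0.6318, -0.2762, 0.1357]
orientation: [0.0, 0.636, 0.772, 0.0]
force: [1.1, 0.1, 1.3]
width: 1.002
grasp_force: 0.0
```

Run:
```python
from h import *
st()
for n in('wrist','top','scene'):
    im,d,M=grab(n);P=cloud(d,M);P=P[d>0]
    print(n,sph(P,(.6315,-.276,.04),.032),ring(P,(.6315,-.276),.024,.037,.02),'S1',sph(P,(.4615,-.3645,.024),.024),'S2',sph(P,(.61,-.021,.035),.024))
    cv2.imwrite(f'pics/{n}9.png',im)
im=cv2.imread('pics/wrist9.png');cv2.imwrite('pics/b9.png',np.hstack([im[100:400,120:520],cv2.resize(cv2.imread('pics/scene9.png')[130:280,200:400],(400,300))]))
go(.4615,-.3655,.15)
```

```text
t 30.22 tcp [ 0.6318 -0.2762  0.1357] ydeg 11.1 w 1.002 gf 0.0 F [1.1 0.1 1.3]
wrist (array([ 0.632 , -0.2761,  0.0407]), 7350) (array([ 0.6314, -0.2732]), 1225, np.float64(0.02)) S1 (array([ 0.4609, -0.365 ,  0.0237]), 3598) S2 (None, 0)
top (array([ 0.6324, -0.274 ,  0.041 ]), 59) (None, 0) S1 (None, 0) S2 (array([ 0.6099, -0.0197,  0.0332]), 314)
scene (array([ 0.633 , -0.2775,  0.042 ]), 412) (array([ 0.633 , -0.2769]), 123, np.float64(0.0212)) S1 (array([ 0.4615, -0.3668,  0.0258]), 151) S2 (array([ 0.6115, -0.0224,  0.034 ]), 328)
t 30.37 tcp [ 0.6342 -0.2775  0.1386] ydeg 11.1 w 1.003 gf 0.0 F [ 0.3 -0.9 -0.8]
spin 0.0 alt 0.0 q6 -0.68 shift [-0.0533 -0.1863 -0.0124]
```

View pics/b9.png

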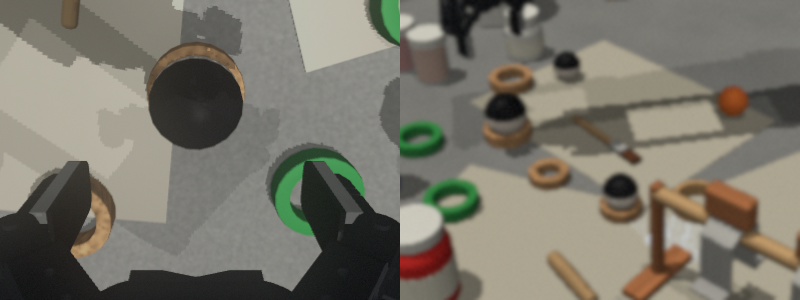

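The wide pot sits level and fully down (z 40.7 vs 40.5 mm), at (197,103) on the left and (506,115) on the right. Now the last small pot, at (567,67) on the right.

Emit:
apply_moves --rows '[[[0.7,-0.0089,-0.031,0,0],[0.7,-0.0089,-0.031,0,0],[0.7,-0.0089,-0.031,0,0],[0.7,-0.0089,-0.031,0,0],[0.7,-0.0089,-0.031,0,0],[0.7,-0.0089,-0.031,0,0],[0.7,0,0,0,0],[0.7,0,0,0,0],[0.7,0,0,0,0]]]' --force 50

```text
clock: 31.12
ee_pos: [0.4591, -0.3639, 0.1327]
orientation: [-0.001, 0.636, 0.772, 0.0]
force: [0.4, -1.1, 0.5]
width: 0.847
grasp_force: 0.0
```

Run:
```python
from h import *
im,d,M=grab('wrist');P=cloud(d,M);P=P[d>0]
c,_=sph(P,(.4612,-.365,.024),.024);print(c)
go(c[0],c[1],.004)
```

```text
[ 0.4609 -0.3649  0.024 ]
t 31.17 tcp [ 0.4597 -0.3637  0.1329] ydeg 11.1 w 0.853 gf 0.0 F [0.1 0.1 0.1]
spin 0.0 alt 0.0 q6 -0.95 shift [-0.0015  0.001   0.1289]
```

Emit:
apply_moves --rows '[[[0.7,-0.0014,0.001,0.02,0],[0.7,0,0,0.035,0],[0.7,0,0,0.035,0],[0.7,0,0,0.02,0],[0.7,0,0,0.012,0],[0.7,0,0,0.005,0],[0.7,0,0,0,0],[0.7,0,0,0,0]]]'

```text
clock: 31.83
ee_pos: [0.4618, -0.3659, 0.0079]
orientation: [0.001, 0.635, 0.772, -0.0]
force: [0.7, 0.2, 0.1]
width: 0.844
grasp_force: 0.0
```

Run:
```python
from h import *
im,d,M=grab('wrist');P=cloud(d,M);P=P[d>0]
c,_=sph(P,(.4612,-.365,.024),.024);print(c)
go(c[0],c[1],.004)
```

```text
[ 0.4608 -0.3649  0.0239]
t 31.88 tcp [ 0.462  -0.3664  0.0085] ydeg 11.1 w 0.846 gf 0.0 F [0.5 0.6 0.4]
spin 0.0 alt 0.0 q6 -0.95 shift [ 0.0017 -0.0009  0.0045]
```

Emit:
apply_moves --rows '[[[0.7,0.0015,-0.0009,0.003,0],[0.7,0,0,0.001,0],[0.7,0,0,0,0],[0.4,0,0,0,0],[0.1,0,0,0,0],[-0.2,0,0,0,0],[-1,0,0,0,0],[-1,0,0,0,0],[-1,0,0,0,0],[-1,0,0,0,0]]]'

```text
clock: 32.72
ee_pos: [0.4595, -0.3645, 0.0031]
orientation: [0.0, 0.636, 0.772, -0.0]
force: [-2.9, 0.8, 5.5]
width: 0.544
grasp_force: 50.6
```

Emit:
apply_moves --rows '[[[-1,0,0,-0.01,0],[-1,0,0,-0.02,0],[-1,0,0,-0.025,0],[-1,0,0,0,0],[-1,0,0,0,0],[-1,0,0,0,0]]]'

```text
clock: 33.22
ee_pos: [0.4593, -0.3639, 0.0574]
orientation: [-0.0, 0.636, 0.772, 0.0]
force: [1.1, -0.3, -2.1]
width: 0.54
grasp_force: 51.6
```

Run:
```python
from h import *
im,d,M=grab('wrist');P=cloud(d,M);P=P[d>0]
print(sph(P,(.4612,-.365,.075),.024))
go(.6445,-.1435,.06)
```

```text
(array([ 0.4597, -0.3645,  0.0781]), 15159)
t 33.27 tcp [ 0.4588 -0.3635  0.0566] ydeg 11.1 w 0.545 gf 51.6 F [-0.1 -0.1 -0.8]
spin 0.0 alt 0.0 q6 -0.95 shift [ 0.1803  0.2244 -0.0034]
```

Emit:
apply_moves --rows '[[[-1,0.036,0.0071,0,0],[-1,0.036,0.0071,0,0],[-1,0.036,0.0071,0,0],[-1,0.036,0.0071,0,0],[-1,0.036,0.0071,0,0],[-1,0.036,0.0071,0,0],[-1,-0.006,0.0303,0,0],[-1,-0.006,0.0303,0,0],[-1,-0.006,0.0303,0,0],[-1,-0.006,0.0303,0,0],[-1,0,0,0,0],[-1,0,0,0,0]]]'

```text
clock: 34.27
ee_pos: [0.5832, -0.1436, 0.0553]
orientation: [-0.002, 0.635, 0.772, -0.001]
force: [-0.4, 0.2, -1.5]
width: 0.539
grasp_force: 51.9
```

Run:
```python
from h import *
im,d,M=grab('wrist');P=cloud(d,M);P=P[d>0]
p,_=st();print(sph(P,(p[0],p[1],p[2]+.0205),.024),ring(P,(.6445,-.1435),.016,.029,.016))
go(.6445,-.1435,.055)
```

```text
t 34.32 tcp [ 0.5822 -0.1437  0.0555] ydeg 11.1 w 0.545 gf 51.9 F [-0.7  0.  -1.8]
(array([ 0.5835, -0.1442,  0.076 ]), 15182) (array([ 0.6446, -0.1433]), 4376, np.float64(0.0161))
t 34.32 tcp [ 0.5822 -0.1437  0.0555] ydeg 11.1 w 0.545 gf 51.9 F [-0.7  0.  -1.8]
spin 0.0 alt 0.0 q6 -0.52 shift [-0.0118  0.0612  0.0003]
```

Emit:
apply_moves --rows '[[[-1,-0.0055,0.03,0,0],[-1,-0.0055,0.03,0,0],[-1,0,0,0,0],[-1,0,0,0.012,0],[-1,0,0,0.012,0],[-1,0,0,0.007,0],[-1,0,0,0.002,0],[-1,0,0,0,0],[-1,0,0,0,0],[-1,0,0,0,0]]]'

```text
clock: 35.15
ee_pos: [0.6446, -0.1438, 0.0254]
orientation: [0.001, 0.636, 0.772, 0.0]
force: [1.0, -0.1, -1.5]
width: 0.544
grasp_force: 52.1
```

Run:
```python
from h import *
im,d,M=grab('wrist');P=cloud(d,M);P=P[d>0]
p,_=st();print(sph(P,(p[0],p[1],p[2]+.0205),.024))
go(.6446,-.1434,.013)
```

```text
t 35.2 tcp [ 0.6449 -0.1438  0.0256] ydeg 11.1 w 0.546 gf 52.1 F [-0.2  0.4 -0.8]
(array([ 0.6449, -0.1444,  0.0461]), 15149)
t 35.2 tcp [ 0.6449 -0.1438  0.0256] ydeg 11.1 w 0.546 gf 52.1 F [-0.2  0.4 -0.8]
spin 0.0 alt 0.0 q6 -0.49 shift [ 0.0005 -0.0002  0.0126]
```

Pot centre is at 46.1 mm and seats at 33.5, so 12.6 mm to go.

Emit:
apply_moves --rows '[[[-1,0.0007,-0.0003,0.005,0],[-1,0,0,0.003,0],[-1,0,0,0.002,0],[-1,0,0,0.001,0],[-1,0,0,0.001,0],[-1,0,0,0.0005,0],[-1,0,0,0,0],[-1,0,0,0,0]]]'

```text
clock: 35.87
ee_pos: [0.6438, -0.1429, 0.0137]
orientation: [-0.0, 0.636, 0.772, -0.0]
force: [-8.3, 3.1, 13.8]
width: 0.543
grasp_force: 60.6
```

Run:
```python
from h import *
im,d,M=grab('wrist');P=cloud(d,M);P=P[d>0]
p,_=st();print(sph(P,(p[0],p[1],p[2]+.0205),.024),ring(P,(.6445,-.1435),.016,.029,.016))
```

```text
t 35.92 tcp [ 0.6438 -0.1428  0.0136] ydeg 11.1 w 0.547 gf 60.6 F [-7.9  2.5 12.9]
(array([ 0.6439, -0.1424,  0.0337]), 17053) (array([ 0.6435, -0.1404]), 2936, np.float64(0.016))
```

Emit:
apply_moves --rows '[[[-1,0,-0.0005,-0.0008,0],[-1,0,0,0,0],[-1,0,0,0,0]]]'

```text
clock: 36.17
ee_pos: [0.6437, -0.143, 0.0137]
orientation: [0.0, 0.636, 0.772, 0.0]
force: [-2.8, 2.1, 7.2]
width: 0.543
grasp_force: 56.5
```

Emit:
apply_moves --rows '[[[0.12,0,0,-0.0003,0],[0.16,0,0,0,0],[0.2,0,0,0,0],[0.3,0,0,0,0],[0.5,0,0,0,0],[0.7,0,0,0,0],[0.7,0,0,0,0],[0.7,0,0,-0.02,0],[0.7,0,0,-0.035,0],[0.7,0,0,-0.035,0],[0.7,0,0,-0.03,0],[0.7,0,0,0,0]]]'

```text
clock: 37.17
ee_pos: [0.6479, -0.1443, 0.1423]
orientation: [0.006, 0.636, 0.772, 0.002]
force: [0.8, -0.6, 2.0]
width: 0.851
grasp_force: 0.0
```

Emit:
apply_moves --rows '[[[0.7,-0.02,-0.035,-0.01,0],[0.7,-0.02,-0.035,-0.01,0],[0.7,-0.02,-0.035,-0.01,0],[0.7,-0.02,-0.035,-0.01,0],[0.7,-0.02,-0.035,0,0],[0.7,0,0,0,0],[0.7,0,0,0,0],[0.7,0,0,0,0]]]'

```text
clock: 37.83
ee_pos: [0.4909, -0.2749, 0.1732]
orientation: [0.0, 0.636, 0.772, 0.0]
force: [0.2, 0.1, -0.9]
width: 0.848
grasp_force: 0.0
```

Run:
```python
from h import *
st()
for n in('wrist','top','scene'):
    im,d,M=grab(n);P=cloud(d,M);P=P[d>0]
    print(n,'S1',sph(P,(.6442,-.143,.034),.024),'S2',sph(P,(.61,-.021,.034),.024),'W',sph(P,(.6318,-.276,.041),.032),'\n ',clipm(P,(.616,.312),.172,.186),clipm(P,(.635,.2035),.172,.186))
    cv2.imwrite(f'pics/{n}11.png',im)
a=cv2.resize(cv2.imread('pics/scene11.png')[130:330,200:480],(800,571));cv2.imwrite('pics/f11.png',a)
```

```text
t 37.83 tcp [ 0.4909 -0.2749  0.1732] ydeg 11.0 w 0.848 gf 0.0 F [ 0.2  0.1 -0.9]
wrist S1 (array([ 0.6437, -0.1445,  0.0331]), 5244) S2 (None, 0) W (array([ 0.6315, -0.2761,  0.0406]), 6222) 
  (None, 0) (None, 0)
top S1 (array([ 0.6441, -0.1417,  0.0331]), 312) S2 (array([ 0.6098, -0.0199,  0.033 ]), 313) W (array([ 0.6319, -0.2737,  0.0406]), 540) 
  (array([615.7, 311.8]), array([22.7, 55.3]), 'long axis deg', np.float32(103.1), 244, np.float64(0.1825)) (array([634.9, 204.4]), array([22.2, 55.8]), 'long axis deg', np.float32(101.8), 238, np.float64(0.1832))
scene S1 (array([ 0.6453, -0.1451,  0.0345]), 289) S2 (array([ 0.6112, -0.0226,  0.0345]), 324) W (array([ 0.6328, -0.2778,  0.0423]), 404) 
  (array([618.2, 310.8]), array([23.1, 55.7]), 'long axis deg', np.float32(97.5), 307, np.float64(0.1836)) (array([636.7, 202.5]), array([22.8, 56.3]), 'long axis deg', np.float32(100.9), 251, np.float64(0.1825))
```

View pics/f11.png

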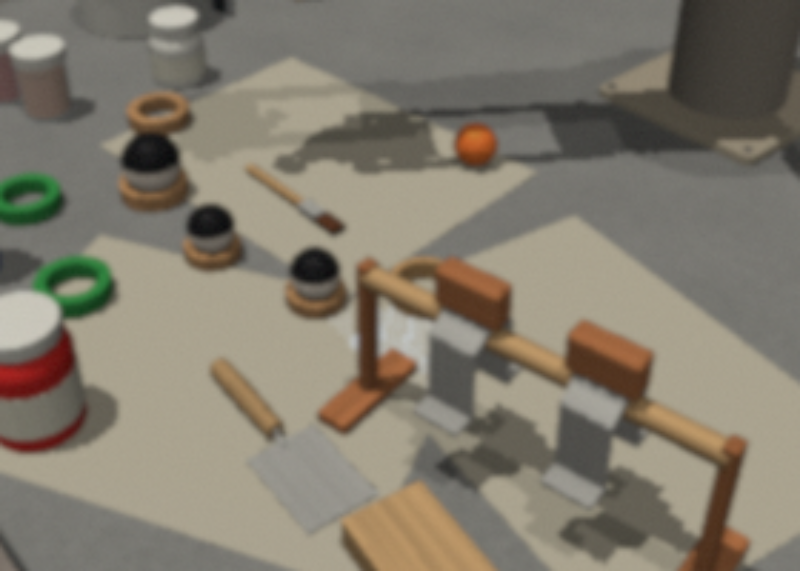

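View pics/wrist11.png

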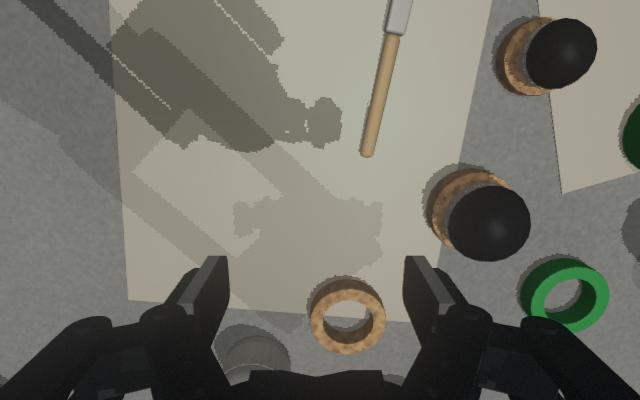

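All five items are in place: pots at (150,170), (210,233) and (314,280), clips at (470,300) and (608,370). One last check that the lid edges are level, then I'll hand in.

Run:
```python
from h import *
im,d,M=grab('scene');P=cloud(d,M);g=im.max(2).astype(float)
E=np.array(M['extrinsics']);C=E[:3,3]
for nm,c,Rr in(('W',(.6328,-.2778,.0423),.032),('S1',(.6453,-.1451,.0345),.024),('S2',(.6112,-.0226,.0345),.024)):
    c=np.array(c);m=(abs(np.linalg.norm(P-c,axis=2)-Rr)<.005)&(d>0)&(P[...,2]>c[2]-.012)
    q=P[m]-c;k=g[m];th=(k.min()+np.percentile(k,90))/2
    v=(C-c)[:2];v/=np.linalg.norm(v);s=np.array([-v[1],v[0]])
    out=[]
    for a,b in((-.7,-.3),(-.3,.3),(.3,.7)):
        t=q[:,:2]@s/Rr;w=(t>a)&(t<b);z=q[w,2];dk=k[w]<th
        # best threshold z separating dark (above) from light
        zs=np.linspace(-.012,.02,65);out.append(zs[np.argmin([((z>x)!=dk).sum() for x in zs])])
    print(nm,np.round(np.array(out)*1000,1),'mm lid-edge height left/mid/right')
```

```text
W [7.5 8.5 4. ] mm lid-edge height left/mid/right
S1 [5.5 6.5 6.5] mm lid-edge height left/mid/right
S2 [6.  7.  5.5] mm lid-edge height left/mid/right
```

W's reading is ambiguous because of coarse pixels and shading, so I'll look at it closely from the side with the wrist camera.

Run:
```python
from h import *
go(.632,-.385,.17)
print(np.array(r.camera_model('wrist')['extrinsics']).round(3))
im,d,M=grab('top');P=cloud(d,M);q=P[d>0];q=q[(np.hypot(q[:,0]-.632,q[:,1]+.40)<.09)&(q[:,2]<.16)];
h=q[q[:,2]>.03];print(len(h),h.min(0) if len(h) else '',h.max(0) if len(h) else '')
```

```text
t 38.03 tcp [ 0.4916 -0.2738  0.1729] ydeg 11.2 w 0.848 gf 0.0 F [ 0.1  0.5 -0.2]
spin 0.0 alt 0.0 q6 -0.79 shift [-0.1363  0.1162  0.0028]
[[ 0.981 -0.186 -0.057  0.478]
 [ 0.194  0.94   0.281 -0.202]
 [ 0.002 -0.287  0.958  0.316]
 [ 0.     0.     0.     1.   ]]
0
```

Emit:
apply_moves --rows '[[[0.7,-0.004,0.022,0.025,0],[0.7,0,0,0.03,0],[0.7,0,0,0.03,0],[0.7,0,0,0.02,0],[0.7,0,0,0,0],[0.7,0,0,0,0],[0.7,0,0,0,0]]]'

```text
clock: 38.67
ee_pos: [0.5143, -0.2747, 0.0697]
orientation: [0.001, 0.635, 0.772, 0.0]
force: [-1.3, -0.8, -0.3]
width: 0.854
grasp_force: 0.0
```

Run:
```python
from h import *
st();im,d,M=grab('wrist');cv2.imwrite('pics/w12.png',im)
P=cloud(d,M);g=im.max(2).astype(float);C=np.array(M['extrinsics'])[:3,3]
for nm,c,Rr in(('W',(.6315,-.2761,.0406),.032),('S1',(.6437,-.144,.0333),.024)):
    c=np.array(c);m=(abs(np.linalg.norm(P-c,axis=2)-Rr)<.003)&(d>0)&(P[...,2]>.027)
    q=P[m]-c;k=g[m];print(nm,len(q),np.percentile(k,[1,50,99]))
    if len(q)<200: continue
    th=70;az=np.degrees(np.arctan2(q[:,1],q[:,0]))%360;zs=np.linspace(-.012,.02,129)
    for a in range(90,271,15):
        w=abs(az-a)<8;z=q[w,2];dk=k[w]<th
        if (~dk).sum()>15 and dk.sum()>15: print(a,zs[np.argmin([((z>x)!=dk).sum() for x in zs])]*1000,w.sum())
```

```text
t 38.67 tcp [ 0.5143 -0.2747  0.0697] ydeg 11.1 w 0.854 gf 0.0 F [-1.3 -0.8 -0.3]
W 11852 [18. 26. 88.]
90 4.500000000000001 917
105 4.25 1109
120 4.750000000000001 1276
135 5.000000000000001 1382
150 5.000000000000001 1392
165 4.750000000000001 1317
180 4.500000000000001 1197
195 1.4999999999999996 969
210 1.7499999999999998 548
S1 3406 [ 11.  19. 112.]
165 4.25 110
180 4.500000000000001 615
195 -12.0 704
210 -12.0 700
225 -12.0 623
240 -4.25 489
255 2.5000000000000004 299
270 2.999999999999999 111
```

View pics/w12.png

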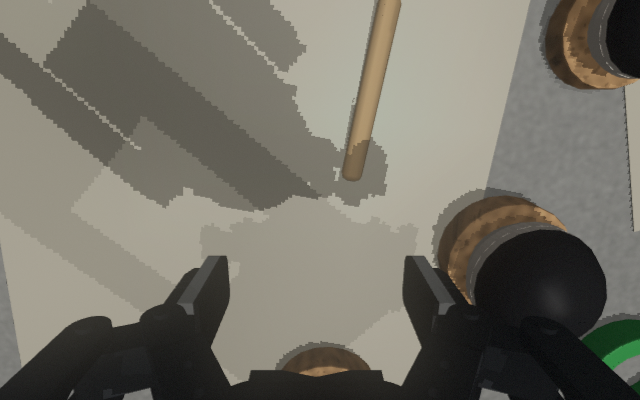

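The wide pot's lid edge stays at 4.3–5.0 mm around a 90° arc, so it is level. The gripper touches nothing, so I'm handing in.

```bash
python3 -c "
from workcell import r
print(r.sign_off())"
```

```text
the job is handed in; nothing more can be done
None
```

I handed the job in at about 39 s: the three pots that were there sit fully down in cork rings of their own size, the wide one and one small one measuring level while the other small one's level was only roughly checked, and both clips hang astride the rail, clip1 leaning about 2°.

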